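Set up the transmitted-light base

ROBOT

A 6-joint arm with a two-finger parallel gripper is mounted at the origin on a cart in front of the work surface, level with it; the furniture and walls round the work are solid. World frame = base frame: x ahead of the robot, y to its left, z up, the work surface at z = 0. Lengths are in mm, angles in rad, forces in N, time in s.
With the tool pointing down it reaches from about 350 to 775 mm from the base axis. Payload 7.3 kg.
Tool frame: the origin (TCP) lies between the finger pads; the fingertips stand 22 mm ahead of it and the grasp point (between the pads) lies 3 mm ahead of it (nose_length is the distance from the TCP to the fingertips, in mm); z points along the fingers, y is the direction in which the jaws open and shut (so a half turn about z gives the same grasp; the last joint's range is limited). The gripper opens to 92 mm and grips with 3 to 60 N. Pads are 19 mm wide; open, the fingers measure 130 mm over their backs; the gripper's body (75 mm by 190 mm) begins 47 mm behind the grasp point.
Start: joints at [-1.355, 0.342, 1.524, -0, 1.275, -0.146], TCP at [185.851, -491.024, 224.441] pointing down, gripper open.
Joint ranges: [-2.53, 2.53], [-0.77, 2.02], [0.04, 2.7], [-1, 4.14], [0.28, 2.66], [-3.11, 3.11]. Speed limits (rad/s): [2.57, 2.57, 3.14, 3.14, 3.14, 3.14].

INTERFACE

Orientations are given as [roll, pitch, yaw] about the fixed x, y, z axes, in that order (R = Rz(yaw) Ry(pitch) Rx(roll)).
In Python, from plant import get_obs, capture, close_job, nose_length gives the robot as it stands.
- The arm moves only by the tool step_arm, never from a script. Its argument "increments" is text: rows parted by semicolons, each of 7 numbers parted by spaces: the turn, a rotation vector about the tool's x, y, z in rad, then the shift along the tool's x, y, z in mm, then the opening, from -1 (shut) to 1 (fully open). A call has 1 to 20 rows; each row is the pose to reach, as a shift and turn from the pose commanded when the call began, along the tool's axes at that moment; what a row does not reach only later rows make up. A row lasts 1/8 s, in which the tool goes at most 62.5 mm and 10.7 degrees, less where a joint would pass 70% of its speed; a pose out of reach is approached as far as the arm can. A call with a gripper value outside its range is refused whole. The fingers move at their own pace and stop on an object; the grip force is fixed at half the most. Time passes only in rows, so rows that repeat a pose let the fingers close. It gives the time, the measured TCP pose, the force and the opening at its end, in the units of the state.
- get_obs(): the state, without advancing time (a new reading comes with each control period).
- capture(name): name is "scene" or "top" or "wrist"; returns a dict with "frame" (400x640x3 uint8, red, green, blue), "K" (3x3 intrinsics, pixels), "extrinsics" (4x4, takes a point from world to camera coordinates); the wrist camera has in their place "tool_from_camera" (4x4, takes a point from camera to tool coordinates, whose origin is the TCP and whose axes are the flange's). Camera axes: x right, y down, z forward; pixel columns grow to the right and rows downward; lengths in mm; the calibration is good to about 2 mm. The wrist camera is an equidistant fisheye: a pixel r from the principal point sees the ray r / f radians off the axis. A picture is of the moment at which its call begins: read the wrist's pose just before it. There is no depth.
- close_job(): hands the job in, once; it reports no verdict.
The state is a dict: "time": time; "joint_positions": joint angles; "dq": joint speeds; "tau": joint torques, N m; "tool_pos": TCP position; "tcp_rot": TCP orientation; "contact_force": force on the tool from outside, world axes, zero at the start; "moment": the same for the moment, N m; "grip_width": finger opening in mm.
Only numpy, scipy, OpenCV 4.12 (cv2) and the standard library are available. Lean on these libraries where they do the work, as an engineer would, in place of code of your own. Each camera call takes 0.05 s, during which the arm holds its last target.

TASK

Get the light base ready for viewing: swing its dust cover all the way off the window to its stop, press the raised end of the lamp rocker fully down, and push the iris lever round its scale until the line on the lever lines up with the index clip on the rim. Only push and press with the fingers and take hold of nothing; leave the index clip and the petri dish, beaker, vial and tweezers round the base where they are.

Things in the scene. Friction and masses are not known exactly. Their poses are not given: they have to be found in the camera images.
- light_base: Light grey enamelled transmitted-light base, 230 (x) x 220 (y) x 50 mm high, fixed to the bench. Origin: centre of its underside; -x is its front (robot side), +x its back, +y its left, z up. On its flat top (z = 50 mm) stand a black drum (168 mm across, centred on the origin, its top with an engraved scale at z = 66 mm), a rocker switch front right and the dust-cover post on the left. All z values in these texts are heights above the bench.
- iris_centre (a point): Vertical axis of the iris ring and of the index clip: the middle of the window in the drum, at z = 66 mm.
- iris_ring (a joint): Angle (rad) of the knurled iris ring (116 mm across, top at z = 76 mm) with its lever. 0: lever 60 deg to the left of the base's front (-x) direction, iris closed; grows counter-clockwise seen from above (lever moves to the right across the front), 1.047: lever points straight to the front, 2.094: 60 deg to the right, iris open. Starts between 1.55 and 2.05. Stiff: it stays where it is left; about 1 N at the knob moves it.
- iris_knob (a point): Upright black knob at the outer end of the lever, 88 mm from iris_centre: a 12 mm thick round pin from z = 80 to 111 mm; this point lies on its axis at z = 100 mm. The lever arm under it is 7 mm wide, top at z = 76 mm.
- lever_line (a point): Point on the centre line of the lever, 84 mm from iris_centre, at z = 66 mm.
- index_clip (a joint): Angle (rad) of the small steel index clip (11 mm wide, top at z = 70 mm, below the lever, which passes over it) on the rim of the drum, counted exactly as iris_ring: lever and clip line up when both read the same. Starts between 0.3 and 1.15, so always clockwise of the lever. It holds by friction; leave it.
- clip_line (a point): Point on the centre line of the index clip, 84 mm from iris_centre, at z = 66 mm; lever_line comes to the same point when the lever is set.
- dust_cover (a joint): Angle (rad) of the black swing-out dust cover (disc 91 mm across on an arm, rim top at z = 84 mm). 0: over the window; grows counter-clockwise seen from above, the disc swinging to the base's back; stop at 1.25. Starts between 0 and 0.2. Stiff: it stays where it is left; about 0.6 N at the knob moves it.
- cover_knob (a point): Upright aluminium knob in the middle of the cover's disc, 98 mm from cover_pivot: round, z = 83 to 114 mm, 14 mm thick from z = 101 to 112 mm, waisted to 11 mm below; this point lies on its axis at z = 104 mm.
- cover_pivot (a point): Vertical axis of the cover's post (19 mm across at most, up to z = 89 mm), 15 mm behind and 97 mm to the left of the base's origin, at z = 80 mm.
- lamp_rocker (a joint): Tilt (rad) of the grey lamp rocker, 39 mm long along the base's x, 22 mm wide, its two faces in a shallow V; crosswise axle at base x = -86, y = -83 mm, z = 56 mm. 0: off, front half raised (front edge at z = 67 mm); 0.32: on, at its stop, front half lying level at z = 61 mm, 6 mm above the black bezel. Stays where left; about 2 N on the raised end tips it.
- rocker_raised_end (a point): Point on the top of the rocker's raised front half, on its centre line 13 mm from its axle: the place to press straight down (z = 65 mm when off, 61 mm when on).
- petri_dish: Clear petri dish with lid, 92 mm across, 16 mm high, loose on the bench left of the base. Origin: centre of its underside. Bystander.
- vial: Sample vial with white screw cap, 23 mm across, 52 mm high, loose on the bench right of the base. Origin: centre of its underside. Bystander.
- beaker: Small clear beaker, 47 mm across, 60 mm high, loose on the bench right of the base, towards the back. Origin: centre of its underside. Bystander.
- tweezers: Steel tweezers, 120 mm long, 14 mm wide, 9 mm high, lying loose on the bench in front of the base. Origin: middle of the underside. Bystander.

How it is judged:
By the outcome, as a careful person would: the job done as asked, in the order asked, and still so for the second after the job is handed in, with the robot touching nothing.
It also fails if it takes over 61 s, if anything falls off the work surface, if the arm or the gripper's body presses on something with over 40 N, if the wrist force passes 120 N, or if a joint passes its speed limit or range.

## Working session

There is one attempt and no reset: what is moved stays moved. The work goes in short steps, Python scripts to look and compute and a tool call to move; the robot and the scene stay as the last step left them, time stands still between calls to the robot, and variables do not carry over. Pictures are saved under pics/ and viewed, and the job is handed in when it is done.

Besides the shell and the picture viewer there is one more tool, called after "Request:" as name(argument=value, ...), one argument or row to a line, values as JSON. step_arm: Moves the arm, as the interface text tells. Its arguments: {"type":"object","properties":{"increments":{"type":"string"}},"required":["increments"]}

```bash
ls; mkdir -p pics; python3 - <<'E'
from plant import get_obs, capture, nose_length
import cv2,numpy as np
print(nose_length)
o=get_obs()
for k in o: print(k,np.round(o[k],3).tolist())
for n in ("scene","top","wrist"):
    c=capture(n); cv2.imwrite(f"pics/{n}0.png",c["frame"][:,:,::-1])
    print(n,[ (k,np.round(v,4).tolist()) for k,v in c.items() if k!="frame"])
E
```

```text
pics
22.0
time 0.0
joint_positions [-1.355, 0.343, 1.525, -0.0, 1.275, -0.146]
dq [0.0, -0.001, 0.001, -0.001, -0.0, 0.0]
tau [-0.001, -43.125, -24.422, 0.072, 0.056, -0.0]
tool_pos [185.751, -490.605, 223.735]
tcp_rot [-3.14, -0.0, 0.362]
contact_force [0.127, -0.471, -0.796]
moment [0.035, -0.009, -0.03]
grip_width 92.167
scene [('K', [[456.7066, 0.0, 315.523], [0.0, 456.7066, 203.8923], [0.0, 0.0, 1.0]]), ('extrinsics', [[-0.7089, -0.7053, -0.0034, 394.3399], [-0.4033, 0.4093, -0.8184, 300.8042], [0.5787, -0.5787, -0.5746, 607.9385], [0.0, 0.0, 0.0, 1.0]])]
top [('K', [[498.8666, 0.0, 319.5797], [0.0, 498.8666, 199.1031], [0.0, 0.0, 1.0]]), ('extrinsics', [[0.0236, -0.9996, -0.0135, -13.3673], [-0.9894, -0.0214, -0.144, 561.8206], [0.1436, 0.0167, -0.9895, 1019.8694], [0.0, 0.0, 0.0, 1.0]])]
wrist [('K', [[309.7069, 0.0, 322.4588], [0.0, 309.7069, 202.9054], [0.0, 0.0, 1.0]]), ('tool_from_camera', [[-0.0007, -0.9563, -0.2924, 79.477], [1.0, -0.0005, -0.0007, -1.0372], [0.0006, -0.2924, 0.9563, -159.9568], [0.0, 0.0, 0.0, 1.0]])]
```

View pics/top0.png

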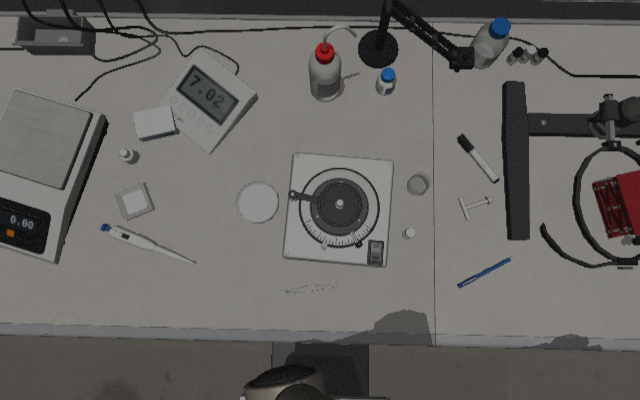

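View pics/scene0.png

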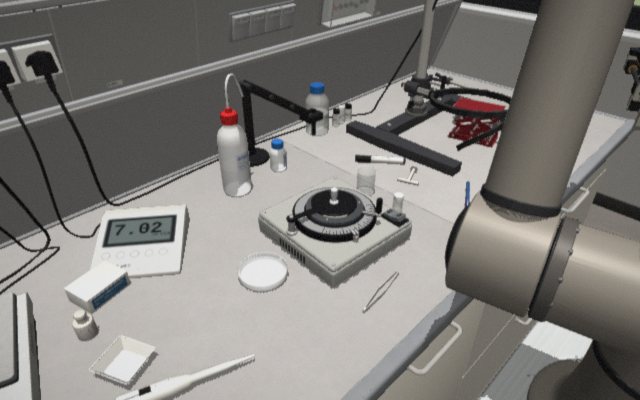

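View pics/wrist0.png

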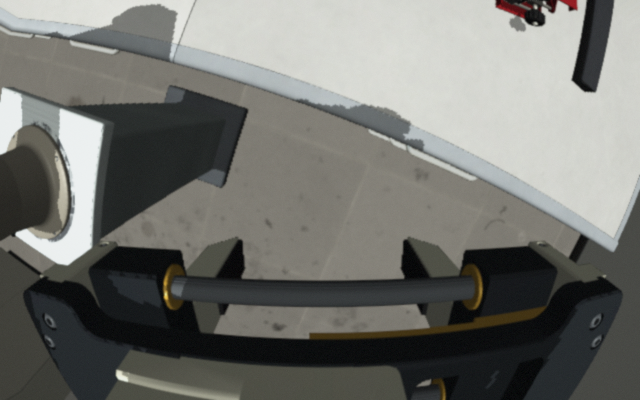

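The top view shows the base around px (340,208), with the cover knob at (339,204), the rocker at (375,251) and the post at (293,195). I'll zoom in.

```bash
cat > h.py <<'E'
import numpy as np,cv2
from scipy.spatial.transform import Rotation as R
from plant import get_obs,capture
def fixed(c,uv,z):
    E=c["extrinsics"];K=c["K"];Rm=E[:3,:3];t=E[:3,3]
    d=Rm.T@(np.linalg.inv(K)@np.array([uv[0],uv[1],1.])); o=-Rm.T@t
    return o,d
def onz(o,d,z): return o+d*(z-o[2])/d[2]
def T(o):
    M=np.eye(4);M[:3,:3]=R.from_euler('xyz',o["tcp_rot"]).as_matrix();M[:3,3]=o["tool_pos"];return M
def wray(c,o,uv):
    K=c["K"];M=T(o)@c["tool_from_camera"]
    p=np.array([(uv[0]-K[0,2])/K[0,0],(uv[1]-K[1,2])/K[1,1]]);th=np.linalg.norm(p)
    d=np.array([*(p/max(th,1e-9)*np.sin(th)),np.cos(th)])
    return M[:3,3],M[:3,:3]@d
def proj(c,P):
    q=c["extrinsics"]@np.array([*P,1.]);q=c["K"]@q[:3];return q[:2]/q[2]
def wproj(c,o,P):
    q=np.linalg.inv(T(o)@c["tool_from_camera"])@np.array([*P,1.])
    th=np.arctan2(np.hypot(q[0],q[1]),q[2]);n=q[:2]/np.hypot(q[0],q[1])
    return n*th*c["K"][0,0]+c["K"][:2,2]
def tri(r1,r2):
    (a,d),(b,e)=r1,r2;d=d/np.linalg.norm(d);e=e/np.linalg.norm(e)
    s=np.linalg.lstsq(np.c_[d,-e],b-a,rcond=None)[0]
    p,q=a+s[0]*d,b+s[1]*e;return (p+q)/2,np.linalg.norm(p-q)
E
python3 - <<'E'
from h import *
c=capture("top");f=c["frame"][140:280,260:440];cv2.imwrite("pics/topz.png",cv2.resize(f,None,fx=4.2,fy=4.2,interpolation=cv2.INTER_CUBIC)[:,:,::-1])
for uv,z in [((340,208),50),((339,204),114),((294,153),50),((393,158),50),((386,266),50),((284,261),50)]:print(uv,onz(*fixed(c,uv,z),z).round(1))
c=capture("scene");f=c["frame"][170:290,250:420];cv2.imwrite("pics/scz.png",cv2.resize(f,None,fx=4.6,fy=4.6,interpolation=cv2.INTER_CUBIC)[:,:,::-1])
E
```

```text
(340, 208) [542.7 -44.1  50. ]
(339, 204) [542.4 -40.5 114. ]
(294, 153) [659.   56.2  50. ]
(393, 158) [ 652.3 -154.9   50. ]
(386, 266) [ 424.2 -141.1   50. ]
(284, 261) [429.5  69.8  50. ]
```

View pics/topz.png

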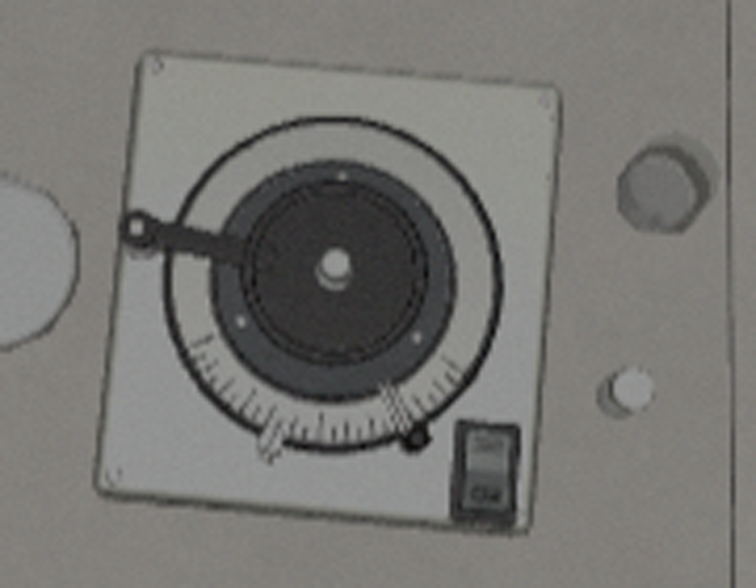

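View pics/scz.png

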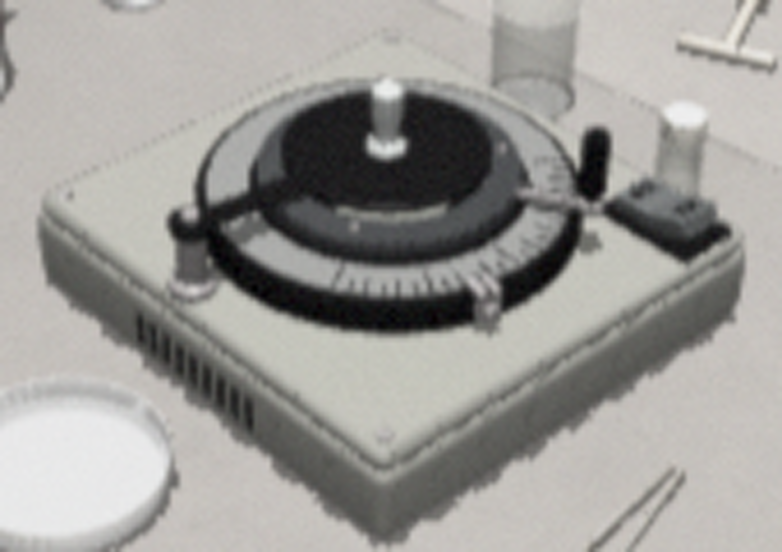

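Request:
step_arm(
  increments="0 0 0.03 40 -20 -3 -1; 0 0 0.07 90 -45 -6 -1; 0 0 0.10 140 -70 -10 -1; 0 0 0.14 190 -95 -14 -1; 0 0 0.17 240 -120 -18 -1; 0 0 0.20 290 -145 -22 -1; 0 0 0.24 340 -170 -25 -1; 0 0 0.27 390 -195 -28 -1; 0 0 0.30 440 -220 -32 -1; 0 0 0.33 490 -245 -36 -1; 0 0 0.35 525 -260 -38 -1; 0 0 0.36 545 -271 -40 -1; 0 0 0.36 545 -271 -40 -1; 0 0 0.36 545 -271 -40 -1",
)

```text
time: 2.0
tool_pos: [599.1, -45.2, 264.1]
tcp_rot: [3.141, 0.001, 0.002]
contact_force: [0.2, -0.2, 0.4]
grip_width: 0.1
```

```bash
python3 - <<'E'
from h import *
o=get_obs();c=capture("wrist");np.savez("w1.npz",**c,pos=o["tool_pos"],rot=o["tcp_rot"])
print(o["time"],o["tool_pos"],o["tcp_rot"],o["contact_force"],o["grip_width"])
cv2.imwrite("pics/w1.png",c["frame"][:,:,::-1])
E
```

```text
2.0 [599.12842085 -45.17497734 264.1196368 ] [3.14124286e+00 8.62970012e-04 1.74228196e-03] [ 0.21003457 -0.1521345   0.44917476] 0.11711740906012076
```

View pics/w1.png

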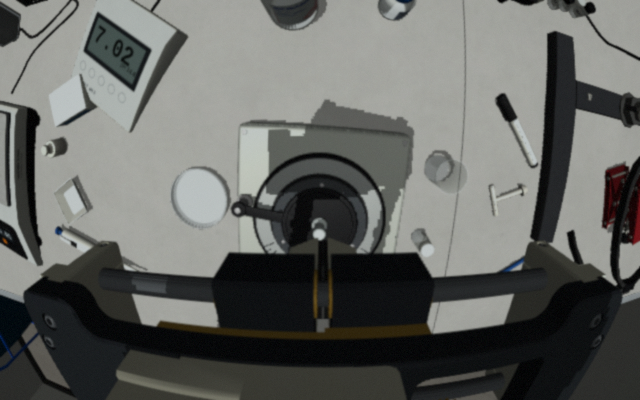

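Request:
step_arm(
  increments="0 0 0 -40 0 5 -1; 0 0 0 -80 0 10 -1; 0 0 0 -120 0 15 -1; 0 0 0 -145 0 20 -1; 0 0 0 -150 0 24 -1; 0 0 0 -150 0 24 -1; 0 0 0 -150 0 24 -1",
)

```text
time: 2.92
tool_pos: [450.5, -45.3, 240.5]
tcp_rot: [3.141, -0.001, 0.001]
contact_force: [0.3, 0.2, 0.4]
grip_width: 0.2
```

```bash
python3 - <<'E'
from h import *
o=get_obs();c=capture("wrist");np.savez("w2.npz",**c,pos=o["tool_pos"],rot=o["tcp_rot"])
print(o["time"],o["tool_pos"],o["tcp_rot"],o["contact_force"],o["grip_width"])
f=c["frame"];print(wproj(c,o,[543,-44,60]))
cv2.imwrite("pics/w2.png",cv2.resize(f[40:250,200:450],None,fx=2.8,fy=2.8,interpolation=cv2.INTER_CUBIC)[:,:,::-1])
E
```

```text
2.925 [450.52899093 -45.26508229 240.53115496] [ 3.14136572e+00 -7.14993366e-04  1.48965051e-03] [0.31485318 0.24889341 0.36408827] 0.2435456628102953
[322.52771245  98.90721786]
```

View pics/w2.png

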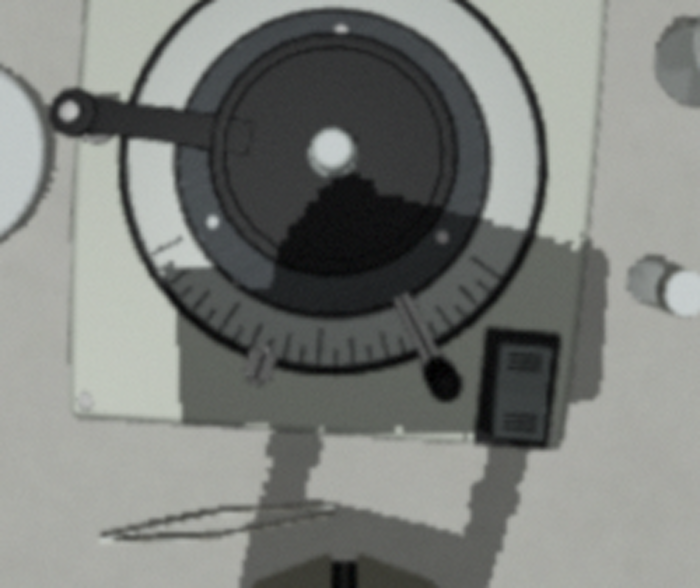

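Request:
step_arm(
  increments="0 0 0 10 40 5 -1; 0 0 0 20 80 10 -1; 0 0 0 20 100 10 -1; 0 0 0 20 100 10 -1; 0 0 0 20 100 10 -1",
)

```text
time: 3.6
tool_pos: [470.0, -144.3, 230.3]
tcp_rot: [-3.141, 0.0, 0.002]
contact_force: [-0.0, 0.7, -0.1]
grip_width: 0.2
```

```bash
python3 - <<'E'
from h import *
o=get_obs();c=capture("wrist");np.savez("w3.npz",**c,pos=o["tool_pos"],rot=o["tcp_rot"])
print(o["time"],o["tool_pos"],o["tcp_rot"],o["contact_force"],o["grip_width"])
f=c["frame"];print(wproj(c,o,[543,-44,60]))
cv2.imwrite("pics/w3.png",cv2.resize(f[40:250,100:350],None,fx=2.8,fy=2.8,interpolation=cv2.INTER_CUBIC)[:,:,::-1])
c=capture("top");np.savez("t1.npz",**c)
c=capture("scene");np.savez("s1.npz",**c)
E
```

```text
3.6 [ 469.97294556 -144.29169842  230.28895113] [-3.14114914e+00  2.26961332e-04  1.95953894e-03] [-0.01933469  0.65186484 -0.09001468] 0.15126204802690954
[231.29715185 118.95445116]
```

View pics/w3.png

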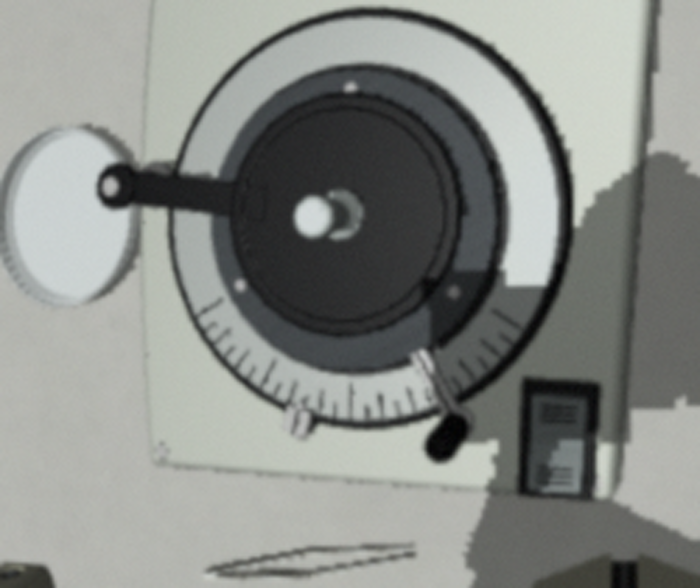

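```bash
cat > m.py <<'E'
from h import *
W={}
for k,ox in (("w2",200),("w3",100)):
    d=np.load(k+".npz");c={x:d[x] for x in("K","tool_from_camera","frame")};W[k]=(c,{"tool_pos":d["pos"],"tcp_rot":d["rot"]},ox)
def ray(k,q):
    c,o,ox=W[k];return wray(c,o,(q[0]/2.8+ox-.3,q[1]/2.8+40-.3))
E
python3 - <<'E'
from m import *
F={"coverknob":((332,148),(312,216)),"post":((70,110),(112,185)),"leverknobtop":((444,384),(441,447)),"clip":((262,362),(300,417)),
"bezFL":((476,440),(518,492)),"bezBL":((488,328),(523,380)),"bezBR":((560,335),(600,383)),"bezFR":((548,448),(590,498)),"cornFL":((72,414),(153,463)),
"screw0":((341,28),(350,87)),"screwL":((213,221),(240,285)),"screwR":((442,237),(453,292)),"leverroot":((402,296),(418,352))}
for n,(a,b) in F.items():
    p,g=tri(ray("w2",a),ray("w3",b));print(n,p.round(1),round(g,1))
# drum: radial edge outwards
for k in W:
    c,o,ox=W[k];g=cv2.cvtColor(c["frame"],cv2.COLOR_RGB2GRAY).astype(np.float32)
    P=[]
    for z in (66,):
      for a in np.arange(0,2*np.pi,.05):
        r=np.arange(72,92,.5)
        uv=np.array([wproj(c,o,[542+q*np.cos(a),-43+q*np.sin(a),z]) for q in r],np.float32)
        v=cv2.remap(g,uv[:,0].reshape(1,-1),uv[:,1].reshape(1,-1),cv2.INTER_LINEAR)[0]
        i=v.argmin()
        j=i+np.argmax(np.diff(v[i:])) if i<len(v)-3 else 0
        if i and v[i]<60 and j: P.append([542+r[j]*np.cos(a),-43+r[j]*np.sin(a)])
    P=np.array(P)
    for _ in range(4):
        s=np.linalg.lstsq(np.c_[2*P,np.ones(len(P))],(P**2).sum(1),rcond=None)[0];R0=np.sqrt(s[2]+s[0]**2+s[1]**2)
        e=np.hypot(*(P-s[:2]).T)-R0;P=P[abs(e)<2*e.std()+.2]
    print(k,"drum",s[:2],R0,len(P),e.std())
E
```

```text
coverknob [547.  -40.1 112.7] 0.2
post [566.4  56.4  86.2] 0.1
leverknobtop [465.6 -79.2 104.6] 0.8
clip [466.4 -11.9  65.9] 0.1
bezFL [431.2 -99.3  54.5] 0.2
bezBL [ 478.2 -102.7   53.4] 0.5
bezBR [ 476.1 -133.5   51.8] 0.3
bezFR [ 429.7 -129.4   58.8] 0.9
cornFL [441.1  73.7  48. ] 0.2
screw0 [594.4 -42.9  77.4] 0.2
screwL [522.4   4.4  78.2] 0.0
screwR [516.1 -80.4  76.9] 0.1
leverroot [493.6 -65.8  75.5] 0.2
w2 drum [544.16754358 -39.40614081] 82.66010255321218 115 0.2953740890985547
w3 drum [544.42784202 -40.8467576 ] 82.62607370445305 78 0.4071244083191286
```

Both views agree. The iris centre is at (544.3,-40), the base yaw is about -0.07, the pivot is at (566.4,56.4) and the cover knob at (547,-40). The knob radius of 98.4 mm matches the text. The lever is at about 1.58 and the clip at about 0.77. Next I go to just in front of the cover knob.

Request:
step_arm(
  increments="0 0 0.05 12 -28 0 -1; 0 0 0.1 24 -56 0 -1; 0 0 0.15 36 -84 0 -1; 0 0 0.2 49 -110 0 -1; 0 0 0.2 49 -110 20 -1; 0 0 0.2 49 -110 50 -1; 0 0 0.2 49 -110 80 -1; 0 0 0.2 49 -110 105 -1; 0 0 0.2 49 -110 115 -1; 0 0 0.2 49 -110 115 -1",
)

```text
time: 5.0
tool_pos: [518.6, -34.5, 115.4]
tcp_rot: [3.142, 0.001, -0.198]
contact_force: [-0.4, 0.3, -0.3]
grip_width: 0.5
```

```bash
cat > arc.py <<'E'
from h import *
def rows(poses,o=None):
    # poses: list of (x,y,z,yaw) ; shifts in tool axes from the current pose
    o=o or get_obs();M=T(o);y0=o["tcp_rot"][2]
    for x,y,z,yaw in poses:
        s=M[:3,:3].T@(np.array([x,y,z])-M[:3,3]);print(f"{-(yaw-y0):.2f} | {s[0]:.0f} {s[1]:.0f} {s[2]:.0f}")
E
python3 - <<'E'
from arc import *
o=get_obs();print(o["time"],o["tool_pos"],o["tcp_rot"],o["contact_force"])
pv=np.array([566.4,56.4])
L=[]
for d in np.linspace(-103,-31.3,18):
    p=np.deg2rad(d);u=np.array([np.cos(p),np.sin(p)]);t=np.array([-u[1],u[0]])
    q=pv+98.4*u-16.5*t;L.append((*q,114,p+np.pi/2))
rows(L)
c=capture("scene");f=c["frame"][130:290,220:420];cv2.imwrite("pics/s2.png",cv2.resize(f,None,fx=3.6,fy=3.6)[:,:,::-1])
E
```

```text
5.0 [518.55451779 -34.46334517 115.37970689] [ 3.14151974e+00  5.35336839e-04 -1.97658997e-01] [-0.42440856  0.34480441 -0.30247451]
0.03 | 10 -1 1
-0.04 | 17 1 1
-0.12 | 24 1 1
-0.19 | 32 1 1
-0.27 | 39 1 1
-0.34 | 46 -0 1
-0.41 | 53 -2 1
-0.49 | 60 -4 1
-0.56 | 67 -6 1
-0.63 | 74 -9 1
-0.71 | 80 -13 1
-0.78 | 87 -17 1
-0.85 | 92 -21 1
-0.93 | 98 -26 1
-1.00 | 103 -32 1
-1.07 | 108 -37 1
-1.15 | 112 -43 1
-1.22 | 116 -49 1
```

View pics/s2.png

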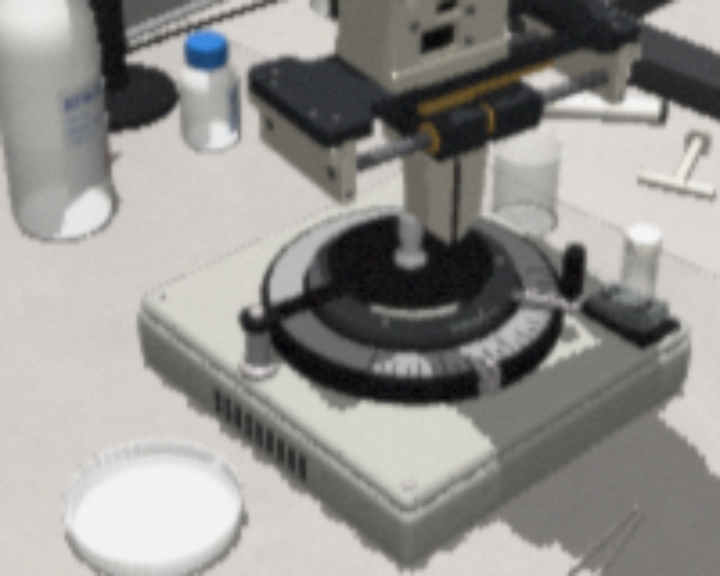

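Request:
step_arm(
  increments="0 0 0.03 10 -1 1 -1; 0 0 -0.04 17 0 1 -1; 0 0 -0.12 24 1 1 -1; 0 0 -0.19 32 1 1 -1; 0 0 -0.27 39 1 1 -1; 0 0 -0.34 46 0 1 -1; 0 0 -0.41 53 -2 1 -1; 0 0 -0.49 60 -4 1 -1; 0 0 -0.56 67 -6 1 -1; 0 0 -0.63 74 -9 1 -1; 0 0 -0.71 80 -13 1 -1; 0 0 -0.78 87 -17 1 -1; 0 0 -0.85 92 -21 1 -1; 0 0 -0.93 98 -26 1 -1; 0 0 -1.00 103 -32 1 -1; 0 0 -1.07 108 -37 1 -1; 0 0 -1.07 108 -37 1 -1",
)

```text
time: 7.18
tool_pos: [632.8, -19.7, 115.0]
tcp_rot: [3.14, -0.001, 0.871]
contact_force: [-0.3, -0.7, -0.1]
grip_width: 0.4
```

```bash
python3 - <<'E'
from arc import *
o=get_obs();print(o["time"],o["tool_pos"],o["tcp_rot"],o["contact_force"])
pv=np.array([566.4,56.4])
L=[]
for d in [-40,-38,-36,-34,-32,-30,-28,-26]:
    p=np.deg2rad(d);u=np.array([np.cos(p),np.sin(p)]);t=np.array([-u[1],u[0]])
    q=pv+98.4*u-16.5*t;L.append((*q,114.5,p+np.pi/2))
rows(L)
c=capture("top");f=c["frame"][140:280,260:440];cv2.imwrite("pics/t2.png",cv2.resize(f,None,fx=4.2,fy=4.2,interpolation=cv2.INTER_CUBIC)[:,:,::-1])
E
```

```text
7.175 [632.83445471 -19.6739477  115.01216167] [ 3.14011494e+00 -8.58320672e-04  8.70731868e-01] [-0.31421526 -0.6847969  -0.10765706]
-0.00 | -1 -1 1
-0.04 | 3 -1 1
-0.07 | 6 -0 1
-0.11 | 9 -0 1
-0.14 | 13 -0 1
-0.18 | 16 -0 1
-0.21 | 20 -0 1
-0.25 | 23 -0 1
```

View pics/t2.png

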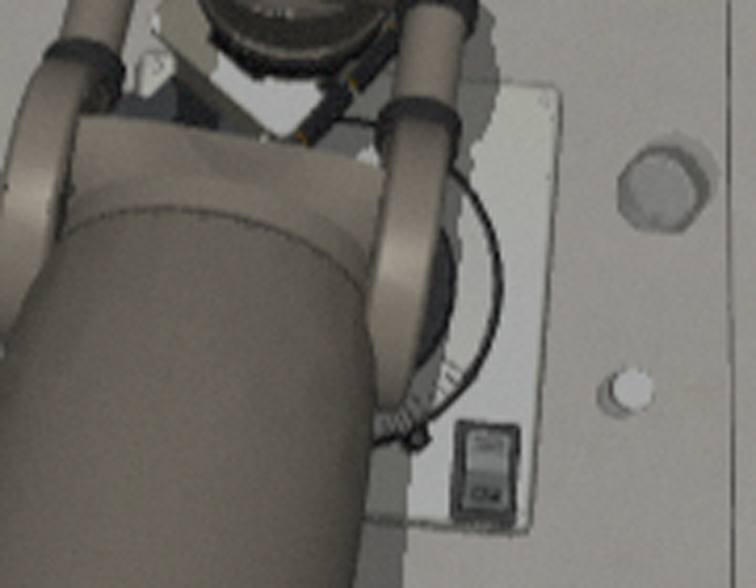

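Request:
step_arm(
  increments="0 0 -0.04 3 0 0 -1; 0 0 -0.07 6 0 0 -1; 0 0 -0.11 9 0 0 -1; 0 0 -0.13 12 0 0 -1; 0 0 -0.13 12 0 0 -1",
)

```text
time: 7.85
tool_pos: [639.6, -10.4, 114.4]
tcp_rot: [3.142, 0.0, 1.002]
contact_force: [0.1, 0.2, 0.0]
grip_width: 0.5
```

Request:
step_arm(
  increments="0 0 -0.01 1 0 0 -1; 0 0 -0.02 2 0 0 -1; 0 0 -0.02 2 0 0 -1",
)

```text
time: 8.22
tool_pos: [640.6, -8.9, 114.4]
tcp_rot: [3.142, 0.0, 1.022]
contact_force: [0.2, 0.4, 0.1]
grip_width: 0.6
```

Request:
step_arm(
  increments="0 0 -0.01 1 0 0 -1; 0 0 -0.02 2 0 0 -1; 0 0 -0.02 2 0 0 -1",
)

```text
time: 8.6
tool_pos: [641.7, -7.1, 114.4]
tcp_rot: [3.142, 0.0, 1.042]
contact_force: [-0.2, 0.2, 0.4]
grip_width: 0.3
```

```bash
python3 - <<'E'
from arc import *
o=get_obs();print(o["time"],o["tool_pos"],o["contact_force"])
c=capture("wrist");f=c["frame"];print(c and wproj(c,o,[650.1,5.5,114]))
cv2.imwrite("pics/w4.png",f[:,:,::-1])
E
```

```text
8.6 [641.68432077  -7.14353623 114.3951088 ] [-0.24630854  0.21127954  0.39924067]
[325.56289441 230.28367432]
```

View pics/w4.png

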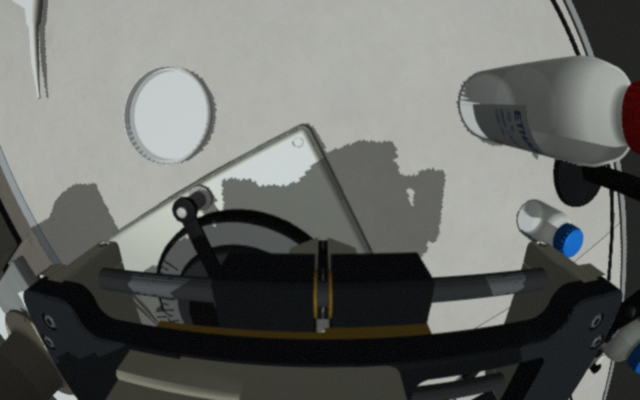

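```bash
python3 - <<'E'
from arc import *
c=capture("scene");f=c["frame"][130:290,220:420];cv2.imwrite("pics/s3.png",cv2.resize(f,None,fx=3.6,fy=3.6)[:,:,::-1])
E
```

```text
(no output)
```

View pics/s3.png

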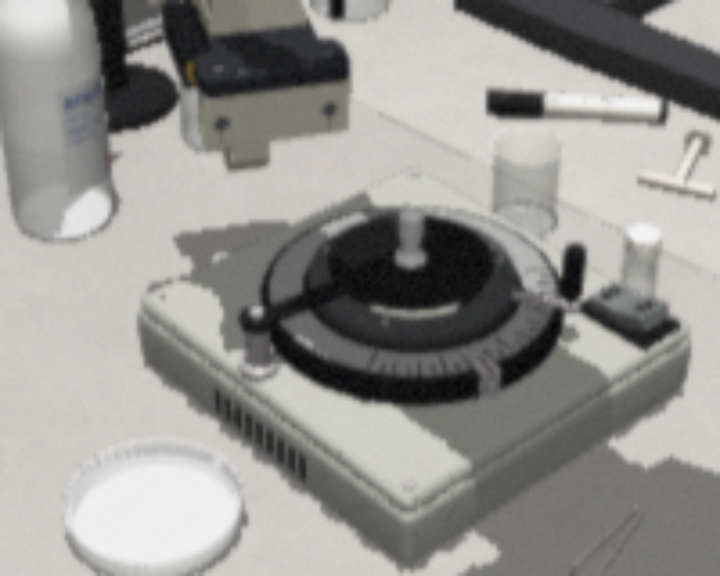

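```bash
python3 - <<'E'
from arc import *
c=capture("scene")
for n,P in dict(tip_now=(641.7,-7.1,92),tip_s2=(518.6,-34.5,93),knob=(547,-40.1,112.7),knobbase=(547,-40,84),post=(566.4,56.4,86),leverk=(465.6,-79.2,105),clip=(466.4,-11.9,66)).items():
    print(n,((proj(c,P)-[220,130])*3.6).round())
for n in("top",):
    c=capture(n)
    for P in [(547,-40.1,112.7),(566.4,56.4,86),(465.6,-79.2,105),(466.4,-11.9,66)]: print(((proj(c,P)-[260,140])*4.2).round())
E
```

```text
tip_now [245. 202.]
tip_s2 [439. 269.]
knob [408. 213.]
knobbase [407. 257.]
post [253. 314.]
leverk [572. 256.]
clip [483. 370.]
[331. 259.]
[132. 223.]
[411. 436.]
[268. 435.]
```

```bash
python3 - <<'E'
from arc import *
c=capture("scene");o=get_obs();M=T(o)
f=c["frame"][130:200,260:330];cv2.imwrite("pics/s4.png",cv2.resize(f,None,fx=8,fy=8,interpolation=cv2.INTER_CUBIC)[:,:,::-1])
for z in (22,12,2,-5):
    print(z,[((proj(c,(M@[sx*9.5,sy*19,z,1])[:3])-[260,130])*8).round().tolist() for sx in(-1,1) for sy in(-1,1)])
import plant;print(plant.nose_length)
E
```

```text
22 [[278.0, 482.0], [246.0, 404.0], [204.0, 493.0], [174.0, 414.0]]
12 [[277.0, 448.0], [245.0, 371.0], [202.0, 459.0], [172.0, 381.0]]
2 [[276.0, 414.0], [243.0, 338.0], [201.0, 425.0], [170.0, 348.0]]
-5 [[275.0, 390.0], [242.0, 314.0], [200.0, 401.0], [169.0, 324.0]]
22.0
```

View pics/s4.png

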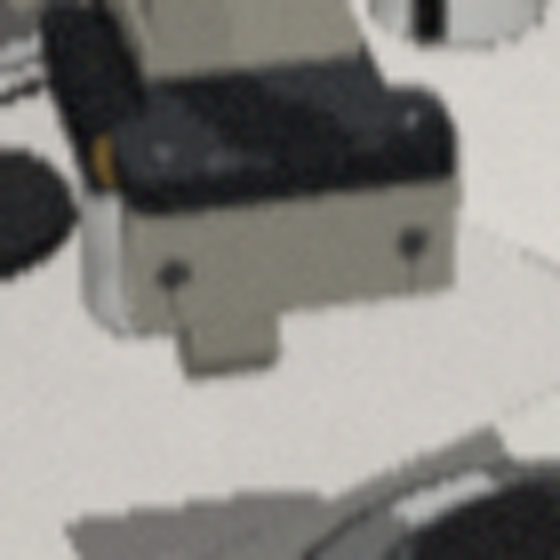

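```bash
python3 - <<'E'
from arc import *
c=capture("scene");o=get_obs();M=T(o)
pr=lambda x,y,z:((proj(c,(M@[x,y,z,1])[:3])-[260,130])*8).round().tolist()
for y in (-95,-65,-19,95): print(y,pr(-37,y,-44),pr(37,y,-44),pr(-9.5,y,22),pr(9.5,y,22))
cw=capture("wrist")
for x,y,z in [(9.5,0,22),(-9.5,0,22),(9.5,19,22),(9.5,-19,22),(9.5,0,0),(9.5,0,-20)]:
    print((x,y,z),wproj(cw,o,(M@[x,y,z,1])[:3]).round())
cv2.imwrite("pics/w5.png",cv2.resize(cw["frame"][200:400,200:440],None,fx=3,fy=3)[:,:,::-1])
E
```

```text
-95 [463.0, 399.0] [140.0, 445.0] [350.0, 654.0] [271.0, 666.0]
-65 [429.0, 333.0] [115.0, 376.0] [320.0, 583.0] [243.0, 595.0]
-19 [381.0, 238.0] [79.0, 278.0] [278.0, 482.0] [204.0, 493.0]
95 [278.0, 34.0] [3.0, 67.0] [187.0, 262.0] [119.0, 271.0]
(9.5, 0, 22) [324. 226.]
(-9.5, 0, 22) [324. 253.]
(9.5, 19, 22) [354. 226.]
(9.5, -19, 22) [294. 226.]
(9.5, 0, 0) [324. 240.]
(9.5, 0, -20) [324. 256.]
```

View pics/w5.png

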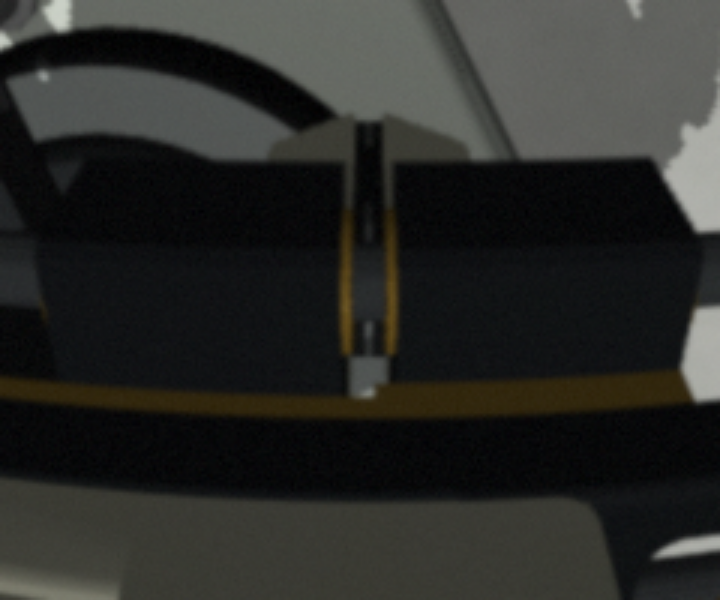

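The scene image shows the cover did not move. The fingertips passed over the knob: in the images they sit roughly 20 mm or more higher than the 22 mm nose length implies. I'll lift and go back in front of the knob, then measure the real tip height.

Request:
step_arm(
  increments="0 0 0 0 0 -20 -1; 0 0 0.1 -5 -5 -40 -1; 0 0 0.25 -20 -20 -40 -1; 0 0 0.4 -33 -33 -40 -1; 0 0 0.55 -46 -48 -40 -1; 0 0 0.7 -58 -63 -40 -1; 0 0 0.85 -70 -78 -40 -1; 0 0 1.0 -80 -88 -40 -1; 0 0 1.15 -87 -96 -40 -1; 0 0 1.24 -87 -96 -40 -1; 0 0 1.24 -87 -96 -20 -1; 0 0 1.24 -87 -96 0 -1; 0 0 1.24 -87 -96 14 -1; 0 0 1.24 -87 -96 14 -1; 0 0 1.24 -87 -96 14 -1",
)

```text
time: 10.82
tool_pos: [515.3, -34.0, 101.0]
tcp_rot: [3.142, -0.001, -0.198]
contact_force: [-0.3, -0.5, 0.2]
grip_width: 0.4
```

```bash
python3 - <<'E'
from arc import *
c=capture("scene");o=get_obs();M=T(o);print(o["time"],o["tool_pos"],o["tcp_rot"],o["contact_force"])
f=c["frame"][120:220,290:390].copy();cv2.imwrite("pics/s6.png",cv2.resize(f,None,fx=6,fy=6,interpolation=cv2.INTER_CUBIC)[:,:,::-1])
pr=lambda x,y,z:((proj(c,(M@[x,y,z,1])[:3])-[290,120])*6).round().tolist()
for z in (22,0,-10): print(z,[pr(sx*9.5,sy*19,z) for sx in(-1,1) for sy in(-1,1)])
cw=capture("wrist");cv2.imwrite("pics/w6.png",cv2.resize(cw["frame"][180:300,200:440],None,fx=3,fy=3)[:,:,::-1])
E
```

```text
10.875 [515.40603328 -34.01477454 101.12735995] [ 3.14148181e+00 -1.44817643e-03 -1.98206387e-01] [ 0.35069294 -0.15435398 -0.28136866]
22 [[287.0, 582.0], [382.0, 543.0], [252.0, 553.0], [347.0, 514.0]]
0 [[289.0, 526.0], [385.0, 487.0], [253.0, 496.0], [349.0, 459.0]]
-10 [[289.0, 499.0], [387.0, 460.0], [254.0, 470.0], [350.0, 433.0]]
```

View pics/s6.png

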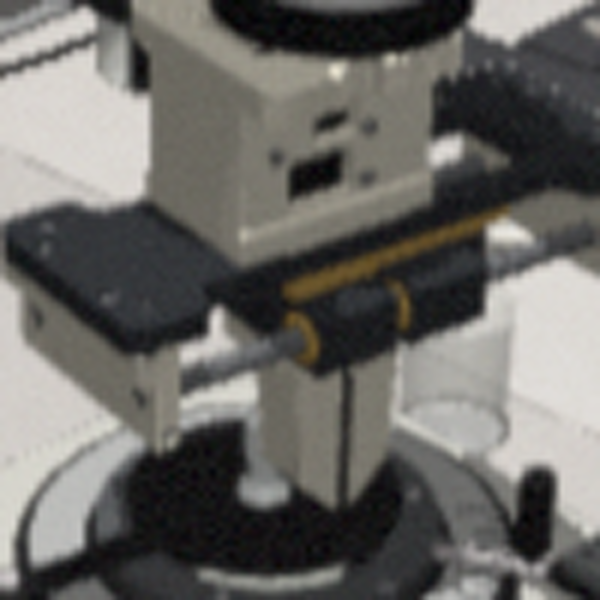

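View pics/w6.png

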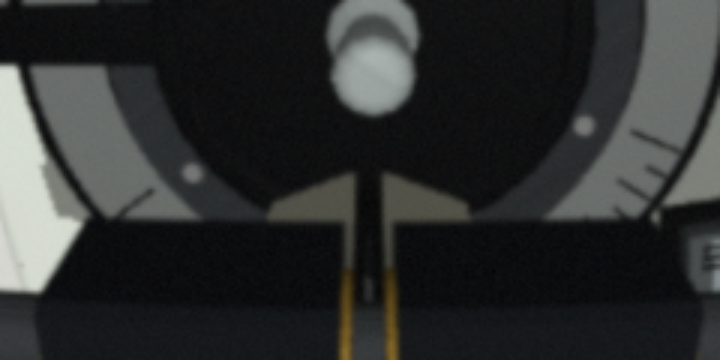

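The seam between the tips shows the nose is only about 2 mm, not 22. At TCP z 93 the tips will be near z 91, which clears the disc rim (84) and overlaps the knob's thick part. I'll work out the arc again.

Request:
step_arm(
  increments="0 0 0 0 0 4 -1; 0 0 0 0 0 8 -1; 0 0 0 0 0 8 -1",
)

```text
time: 11.3
tool_pos: [514.6, -33.8, 92.0]
tcp_rot: [3.141, 0.001, -0.198]
contact_force: [0.7, -0.2, -0.1]
grip_width: 0.3
```

```bash
python3 - <<'E'
from arc import *
o=get_obs();print(o["time"],o["tool_pos"],o["tcp_rot"],o["contact_force"])
pv=np.array([566.4,56.4])
L=[]
for d in np.linspace(-103,-31.3,18):
    p=np.deg2rad(d);u=np.array([np.cos(p),np.sin(p)]);t=np.array([-u[1],u[0]])
    q=pv+98.4*u-16.5*t;L.append((*q,93,p+np.pi/2))
rows(L)
E
```

```text
11.3 [514.55833092 -33.82468548  92.00653835] [ 3.14149131e+00  8.25058290e-04 -1.98164052e-01] [ 0.71795361 -0.20162723 -0.13421729]
0.03 | 14 -1 -1
-0.04 | 21 0 -1
-0.12 | 28 1 -1
-0.19 | 36 1 -1
-0.27 | 43 1 -1
-0.34 | 50 -0 -1
-0.41 | 57 -2 -1
-0.49 | 64 -4 -1
-0.56 | 71 -7 -1
-0.63 | 78 -10 -1
-0.71 | 84 -13 -1
-0.78 | 91 -17 -1
-0.85 | 96 -22 -1
-0.93 | 102 -26 -1
-1.00 | 107 -32 -1
-1.08 | 112 -37 -1
-1.15 | 116 -43 -1
-1.22 | 120 -50 -1
```

Request:
step_arm(
  increments="0 0 0.03 7 0 0 -1; 0 0 0.03 14 -1 -1 -1; 0 0 -0.04 21 0 -1 -1; 0 0 -0.12 28 1 -1 -1; 0 0 -0.19 36 1 -1 -1; 0 0 -0.19 36 1 -1 -1",
)

```text
time: 12.05
tool_pos: [550.7, -42.1, 93.4]
tcp_rot: [3.141, -0.001, -0.009]
contact_force: [-1.5, -0.3, -0.0]
grip_width: 0.3
```

```bash
python3 - <<'E'
from arc import *
o=get_obs();print(o["time"],o["tool_pos"],o["tcp_rot"],o["contact_force"])
c=capture("scene");f=c["frame"][120:220,290:390].copy();cv2.imwrite("pics/s7.png",cv2.resize(f,None,fx=6,fy=6,interpolation=cv2.INTER_CUBIC)[:,:,::-1])
E
```

```text
12.05 [550.73757898 -42.11292918  93.40849182] [ 3.14137425e+00 -6.46553530e-04 -8.84847406e-03] [-1.50207963 -0.26963989 -0.03863809]
```

View pics/s7.png

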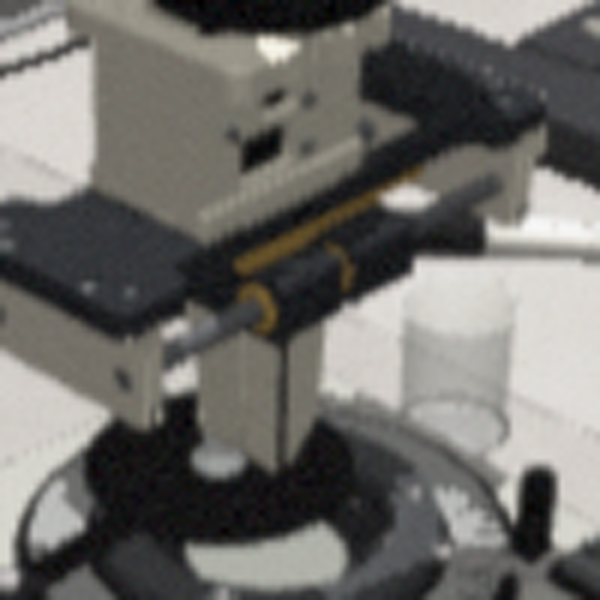

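The cover is moving now: the window shows in s7 at (265,560) and the push force is 1.5 N.

```bash
python3 - <<'E'
from arc import *
pv=np.array([566.4,56.4])
L=[]
for d in np.linspace(-90.3,-31.3,15)[1:]:
    p=np.deg2rad(d);u=np.array([np.cos(p),np.sin(p)]);t=np.array([-u[1],u[0]])
    q=pv+98.4*u-16.5*t;L.append((*q,93,p+np.pi/2))
rows(L)
E
```

```text
-0.08 | 6 1 0
-0.15 | 14 1 0
-0.23 | 21 1 0
-0.30 | 28 0 0
-0.37 | 36 -1 0
-0.45 | 43 -3 0
-0.52 | 50 -5 0
-0.59 | 56 -8 0
-0.67 | 63 -11 0
-0.74 | 69 -15 0
-0.81 | 75 -19 0
-0.89 | 81 -24 0
-0.96 | 86 -29 0
-1.03 | 91 -34 0
```

Request:
step_arm(
  increments="0 0 -0.08 6 1 0 -1; 0 0 -0.15 14 1 0 -1; 0 0 -0.23 21 1 0 -1; 0 0 -0.30 28 0 0 -1; 0 0 -0.37 36 -1 0 -1; 0 0 -0.45 43 -3 0 -1; 0 0 -0.52 50 -5 0 -1; 0 0 -0.59 56 -8 0 -1; 0 0 -0.67 63 -11 0 -1; 0 0 -0.74 69 -15 0 -1; 0 0 -0.81 75 -19 0 -1; 0 0 -0.85 78 -22 0 -1; 0 0 -0.89 81 -24 0 -1; 0 0 -0.89 81 -24 0 -1",
)

```text
time: 13.85
tool_pos: [631.2, -18.4, 93.4]
tcp_rot: [-3.142, -0.0, 0.882]
contact_force: [-0.3, -0.0, -1.3]
grip_width: 0.8
```

Request:
step_arm(
  increments="0 0 -0.04 4 0 0 -1; 0 0 -0.07 7 0 0 -1; 0 0 -0.10 9 0 0 -1; 0 0 -0.10 9 0 0 -1",
)

```text
time: 14.35
tool_pos: [636.9, -11.4, 93.4]
tcp_rot: [-3.142, -0.0, 0.982]
contact_force: [0.3, -0.3, 0.3]
grip_width: 0.6
```

```bash
python3 - <<'E'
from arc import *
o=get_obs();print(o["time"],o["tool_pos"],o["tcp_rot"],o["contact_force"])
p=o["tool_pos"][:2]+16.5*np.array([np.cos(o["tcp_rot"][2]),np.sin(o["tcp_rot"][2])])-[566.4,56.4]
print(np.rad2deg(np.arctan2(p[1],p[0])),np.hypot(*p))
c=capture("scene");f=c["frame"][120:250,230:390].copy();cv2.imwrite("pics/s8.png",cv2.resize(f,None,fx=4,fy=4,interpolation=cv2.INTER_CUBIC)[:,:,::-1])
E
```

```text
14.35 [636.92669852 -11.44579252  93.38528376] [-3.14154906e+00 -7.02231036e-05  9.82399292e-01] [ 0.28604047 -0.32440334  0.32833905]
-34.18373127192597 96.3259182235017
```

View pics/s8.png

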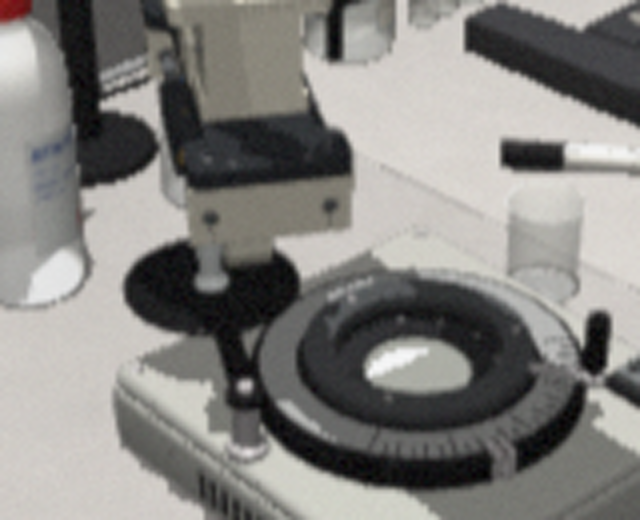

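The cover has swung back, with its knob at (210,265) against the finger. I'll keep going in small steps until the stop shows as force.

Request:
step_arm(
  increments="0 0 -0.02 2 0 0 -1; 0 0 -0.04 4 0 0 -1; 0 0 -0.04 4 0 0 -1",
)

```text
time: 14.78
tool_pos: [638.6, -9.4, 93.4]
tcp_rot: [-3.141, 0.002, 1.023]
contact_force: [-2.7, -6.2, 1.3]
grip_width: 0.2
```

Request:
step_arm(
  increments="0 0 -0.01 1 0 0 -1; 0 0 -0.02 2 0 0 -1; 0 0 -0.02 2 0 0 -1",
)

```text
time: 15.15
tool_pos: [638.9, -9.3, 93.4]
tcp_rot: [-3.141, 0.005, 1.042]
contact_force: [-5.2, -10.0, 2.2]
grip_width: 0.7
```

Request:
step_arm(
  increments="0 0 -0.01 1 0 0 -1; 0 0 -0.02 2 0 0 -1; 0 0 -0.02 2 0 0 -1",
)

```text
time: 15.52
tool_pos: [639.2, -9.2, 93.3]
tcp_rot: [-3.14, 0.008, 1.062]
contact_force: [-7.9, -15.8, 3.0]
grip_width: 0.6
```

The position has stalled and the force rose to 17 N, so the cover is at its stop. Backing off and lifting.

Request:
step_arm(
  increments="0 0 0 -10 0 0 -1; 0 0 0 -20 0 0 -1; 0 0 0 -22 0 -30 -1; 0 0 0 -22 0 -60 -1; 0 0 0 -22 0 -60 -1; 0 0 0 -22 0 -60 -1",
)

```text
time: 16.27
tool_pos: [629.9, -23.9, 152.5]
tcp_rot: [-3.14, 0.0, 1.062]
contact_force: [-0.1, -0.3, -0.4]
grip_width: 0.3
```

```bash
python3 - <<'E'
from arc import *
o=get_obs();print(o["time"],o["tool_pos"],o["tcp_rot"],o["contact_force"])
rows([(439.6,-115.7,150,.95),(439.6,-115.7,80,.95),(439.6,-115.7,60,.95)])
c=capture("scene");f=c["frame"][120:270,230:420].copy();cv2.imwrite("pics/s9.png",cv2.resize(f,None,fx=4,fy=4,interpolation=cv2.INTER_CUBIC)[:,:,::-1])
E
```

```text
16.275 [629.88896038 -23.91935424 152.52310076] [-3.14042429e+00  3.12443955e-04  1.06211734e+00] [-0.14531773 -0.27346319 -0.37151448]
0.11 | -173 -121 3
0.11 | -173 -121 73
0.11 | -173 -121 93
```

View pics/s9.png

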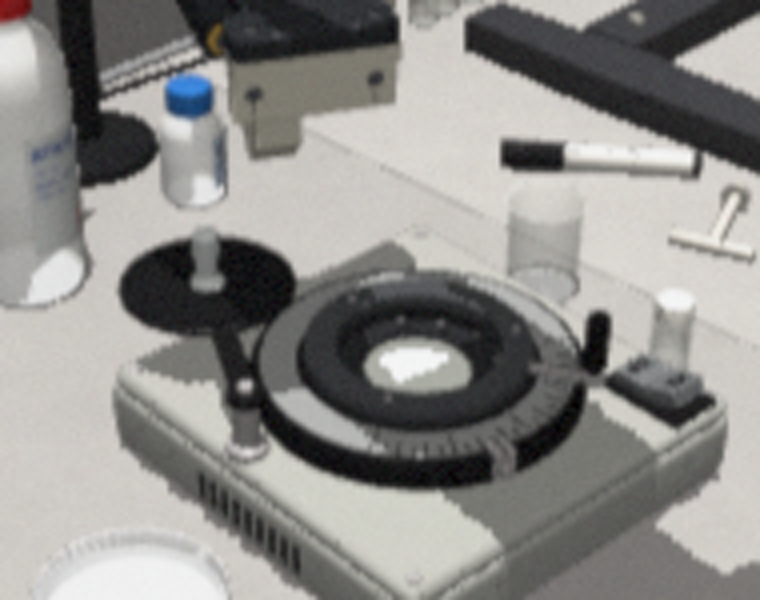

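The cover is fully aside. Now to above the rocker.

Request:
step_arm(
  increments="0 0 0.02 -29 -20 2 -1; 0 0 0.04 -58 -40 2 -1; 0 0 0.06 -87 -60 2 -1; 0 0 0.08 -116 -81 2 -1; 0 0 0.1 -145 -101 2 -1; 0 0 0.11 -165 -115 2 -1; 0 0 0.11 -173 -121 3 -1; 0 0 0.11 -173 -121 30 -1; 0 0 0.11 -173 -121 55 -1; 0 0 0.11 -173 -121 65 -1; 0 0 0.11 -173 -121 65 -1",
)

```text
time: 17.7
tool_pos: [440.4, -115.9, 87.8]
tcp_rot: [-3.14, 0.0, 0.952]
contact_force: [0.3, -0.5, -0.2]
grip_width: 0.7
```

```bash
python3 - <<'E'
from arc import *
o=get_obs();print(o["time"],o["tool_pos"],o["tcp_rot"],o["contact_force"])
rows([(439.6,-115.7,60,.95)])
c=capture("scene");print((proj(c,[439.6,-115.7,65])-[320,140])*5,(proj(c,[*o["tool_pos"][:2],o["tool_pos"][2]-2])-[320,140])*5)
f=c["frame"][140:260,320:470].copy();cv2.imwrite("pics/s10.png",cv2.resize(f,None,fx=5,fy=5,interpolation=cv2.INTER_CUBIC)[:,:,::-1])
E
```

```text
17.7 [ 440.40621172 -115.94680302   87.84823692] [-3.14010983e+00  2.86942424e-04  9.52193646e-01] [ 0.30177169 -0.5484581  -0.22825544]
0.00 | -0 -1 28
[397.77003051 378.21185377] [401.97857851 333.61824791]
```

View pics/s10.png

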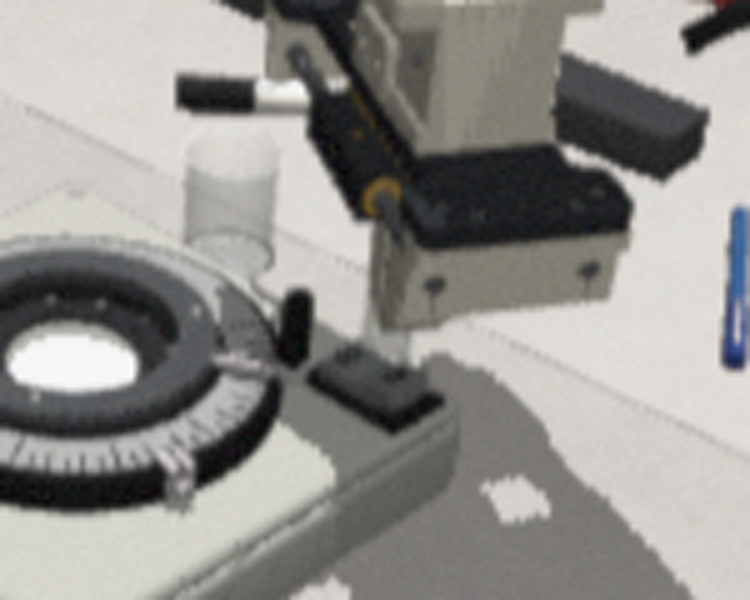

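Request:
step_arm(
  increments="0 0 0 0 -1 8 -1; 0 0 0 0 -1 15 -1; 0 0 0 0 -1 20 -1; 0 0 0 0 -1 20 -1",
)

```text
time: 18.25
tool_pos: [439.4, -115.6, 68.0]
tcp_rot: [-3.141, 0.0, 0.952]
contact_force: [-0.3, -0.5, -0.8]
grip_width: 0.6
```

Request:
step_arm(
  increments="0 0 0 0 0 2 -1; 0 0 0 0 0 4 -1; 0 0 0 0 0 4 -1",
)

```text
time: 18.62
tool_pos: [439.6, -115.7, 64.4]
tcp_rot: [-3.142, 0.0, 0.952]
contact_force: [-1.3, 0.1, 0.7]
grip_width: 0.5
```

Request:
step_arm(
  increments="0 0 0 0 0 1 -1; 0 0 0 0 0 2 -1; 0 0 0 0 0 2 -1",
)

```text
time: 19.0
tool_pos: [439.6, -115.6, 62.3]
tcp_rot: [-3.141, 0.0, 0.952]
contact_force: [-0.7, -0.6, 0.9]
grip_width: 0.4
```

Request:
step_arm(
  increments="0 0 0 0 0 1 -1; 0 0 0 0 0 2 -1; 0 0 0 0 0 2 -1",
)

```text
time: 19.38
tool_pos: [439.7, -115.7, 60.3]
tcp_rot: [3.141, -0.0, 0.952]
contact_force: [-0.2, 0.5, 0.6]
grip_width: 0.6
```

Request:
step_arm(
  increments="0 0 0 0 0 1 -1; 0 0 0 0 0 2 -1; 0 0 0 0 0 2 -1",
)

```text
time: 19.75
tool_pos: [439.7, -115.7, 58.9]
tcp_rot: [3.141, 0.0, 0.952]
contact_force: [-2.7, 0.9, 8.6]
grip_width: 0.5
```

Request:
step_arm(
  increments="0 0 0 0 0 1 -1; 0 0 0 0 0 2 -1; 0 0 0 0 0 2 -1",
)

```text
time: 20.12
tool_pos: [439.7, -115.7, 58.5]
tcp_rot: [3.14, -0.0, 0.952]
contact_force: [-9.3, 3.1, 27.3]
grip_width: 0.6
```

Request:
step_arm(
  increments="0 0 0 0 0 -5 -1; 0 0 0 0 0 -20 -1; 0 0 0 0 0 -50 -1; 0 0 0 -30 0 -80 -1; 0 0 0 -60 0 -110 -1; 0 0 0 -60 0 -120 -1; 0 0 0 -60 0 -120 -1",
)

```text
time: 21.0
tool_pos: [405.3, -164.4, 176.6]
tcp_rot: [3.14, -0.0, 0.951]
contact_force: [-0.8, -0.4, -0.8]
grip_width: 0.6
```

```bash
python3 - <<'E'
from arc import *
o=get_obs();print(o["time"],o["tool_pos"],o["tcp_rot"],o["contact_force"])
c=capture("scene");np.savez("s11.npz",**c)
f=c["frame"][140:260,320:470].copy();cv2.imwrite("pics/s11.png",cv2.resize(f,None,fx=5,fy=5,interpolation=cv2.INTER_CUBIC)[:,:,::-1])
c=capture("wrist");np.savez("w7.npz",**c,pos=o["tool_pos"],rot=o["tcp_rot"])
cv2.imwrite("pics/w7.png",cv2.resize(c["frame"],None,fx=1.2,fy=1.2,interpolation=cv2.INTER_CUBIC)[:,:,::-1])
E
```

```text
21.0 [ 405.31346603 -164.41327965  176.55478454] [ 3.14035741e+00 -3.98729506e-04  9.51310079e-01] [-0.84650385 -0.40883652 -0.84386915]
```

View pics/s11.png

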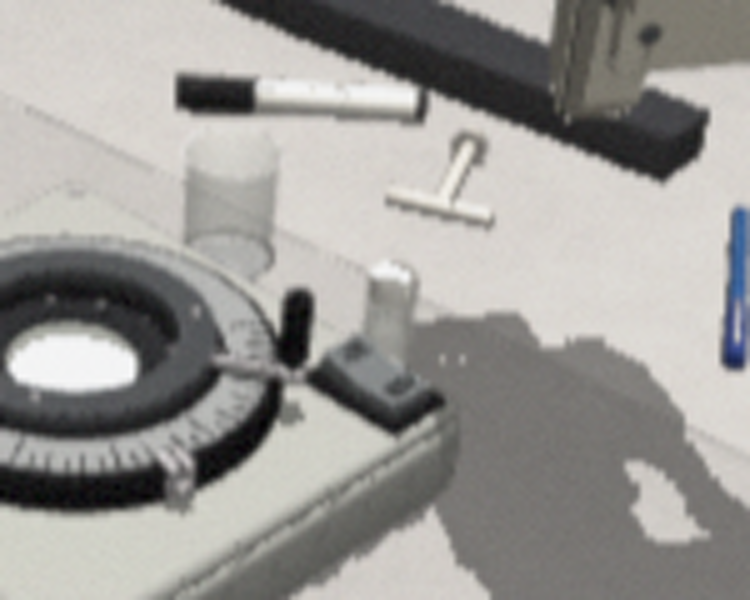

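View pics/w7.png

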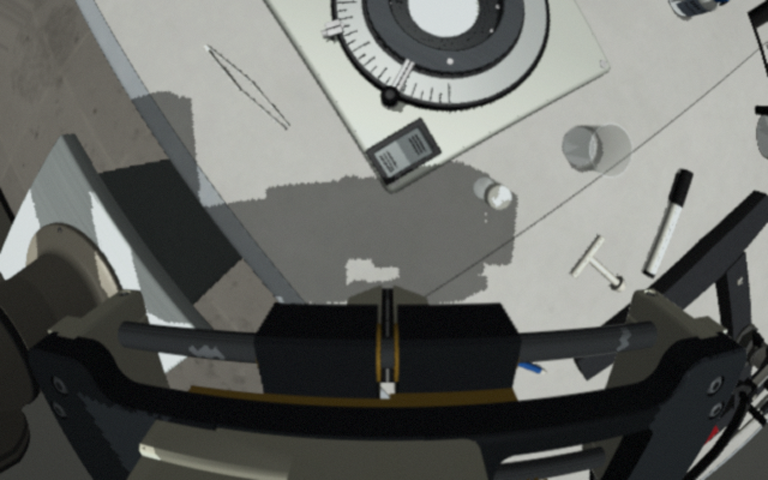

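The rocker has flipped: its back end is now raised, and it took 27 N with no further travel. Next the lever, approached from its right side.

```bash
python3 - <<'E'
from arc import *
rows([(478,-104.5,150,2.03),(478,-104.5,90,2.03)])
E
```

```text
-1.08 | 91 25 25
-1.08 | 91 25 85
```

Request:
step_arm(
  increments="0 0 -0.15 15 4 0 -1; 0 0 -0.3 30 8 0 -1; 0 0 -0.45 45 12 0 -1; 0 0 -0.6 60 16 5 -1; 0 0 -0.75 75 20 15 -1; 0 0 -0.9 85 24 25 -1; 0 0 -1.05 91 25 25 -1; 0 0 -1.08 91 25 25 -1; 0 0 -1.08 91 25 50 -1; 0 0 -1.08 91 25 75 -1; 0 0 -1.08 91 25 85 -1; 0 0 -1.08 91 25 85 -1",
)

```text
time: 22.6
tool_pos: [477.7, -104.7, 90.9]
tcp_rot: [-3.141, -0.001, 2.031]
contact_force: [-0.1, -0.4, -0.3]
grip_width: 0.4
```

```bash
python3 - <<'E'
from arc import *
o=get_obs();print(o["time"],o["tool_pos"],o["tcp_rot"],o["contact_force"])
C=np.array([544.3,-40.1]);L=[]
for d in np.linspace(209,164,13):
    p=np.deg2rad(d);u=np.array([np.cos(p),np.sin(p)]);t=np.array([u[1],-u[0]])
    L.append((*(C+88*u-15.5*t),90,p-np.pi/2))
rows(L)
c=capture("scene");f=c["frame"][140:260,300:450].copy();cv2.imwrite("pics/s12.png",cv2.resize(f,None,fx=5,fy=5,interpolation=cv2.INTER_CUBIC)[:,:,::-1])
E
```

```text
22.6 [ 477.65066491 -104.71492408   90.93118337] [-3.14051614e+00 -1.07457893e-03  2.03099110e+00] [-0.08577306 -0.35434666 -0.33147982]
-0.05 | 9 1 1
0.02 | 15 0 1
0.08 | 20 -1 1
0.15 | 26 -1 1
0.22 | 32 -1 1
0.28 | 38 -0 1
0.35 | 44 0 1
0.41 | 49 2 1
0.48 | 55 3 1
0.54 | 60 5 1
0.61 | 66 7 1
0.67 | 71 10 1
0.74 | 76 13 1
```

View pics/s12.png

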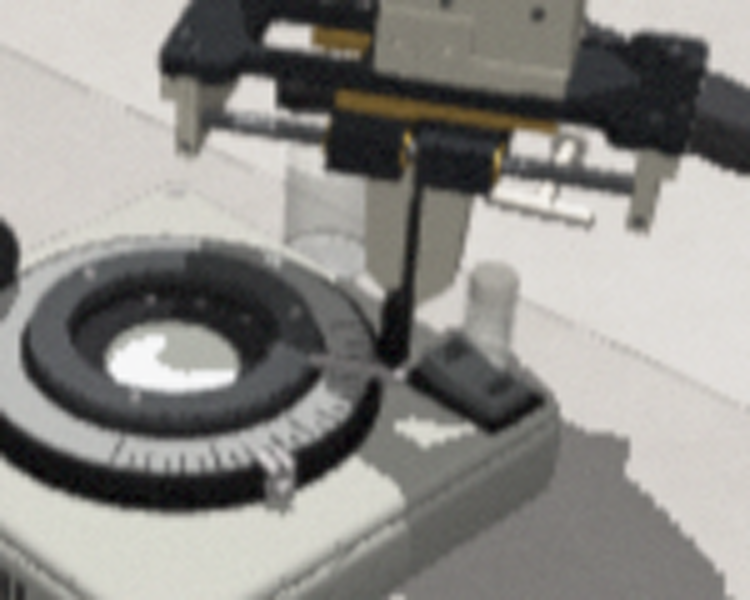

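The tapered tips are behind the knob, which is at (395,325). I'll push to about 8° short of the clip.

Request:
step_arm(
  increments="0 0 -0.05 9 1 1 -1; 0 0 0.02 15 0 1 -1; 0 0 0.08 20 -1 1 -1; 0 0 0.15 26 -1 1 -1; 0 0 0.22 32 -1 1 -1; 0 0 0.28 38 0 1 -1; 0 0 0.35 44 0 1 -1; 0 0 0.41 49 2 1 -1; 0 0 0.48 55 3 1 -1; 0 0 0.54 60 5 1 -1; 0 0 0.61 66 7 1 -1; 0 0 0.67 71 10 1 -1; 0 0 0.67 71 10 1 -1",
)

```text
time: 24.28
tool_pos: [455.5, -36.4, 91.0]
tcp_rot: [3.14, 0.0, 1.364]
contact_force: [0.6, -0.3, 0.2]
grip_width: 0.0
```

```bash
python3 - <<'E'
from arc import *
o=get_obs();print(o["time"],o["tool_pos"],o["tcp_rot"],o["contact_force"])
c=capture("scene");np.savez("s13.npz",**c);f=c["frame"][140:260,300:450].copy();cv2.imwrite("pics/s13.png",cv2.resize(f,None,fx=5,fy=5,interpolation=cv2.INTER_CUBIC)[:,:,::-1])
c=capture("wrist");np.savez("w8.npz",**c,pos=o["tool_pos"],rot=o["tcp_rot"])
cv2.imwrite("pics/w8.png",cv2.resize(c["frame"][130:270,220:430],None,fx=3.5,fy=3.5,interpolation=cv2.INTER_CUBIC)[:,:,::-1])
E
```

```text
24.275 [455.48865681 -36.36319829  91.04616302] [3.14036742e+00 8.63972513e-05 1.36440661e+00] [ 0.58637664 -0.28372112  0.15388798]
```

View pics/s13.png

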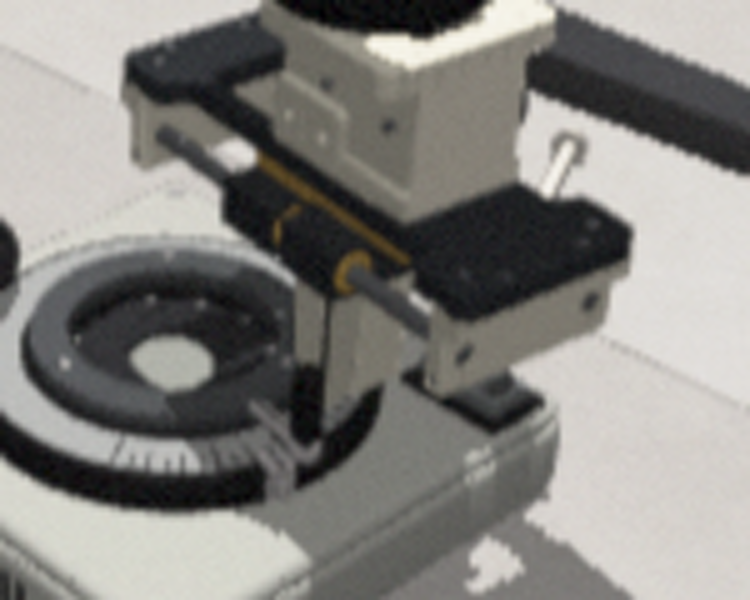

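View pics/w8.png

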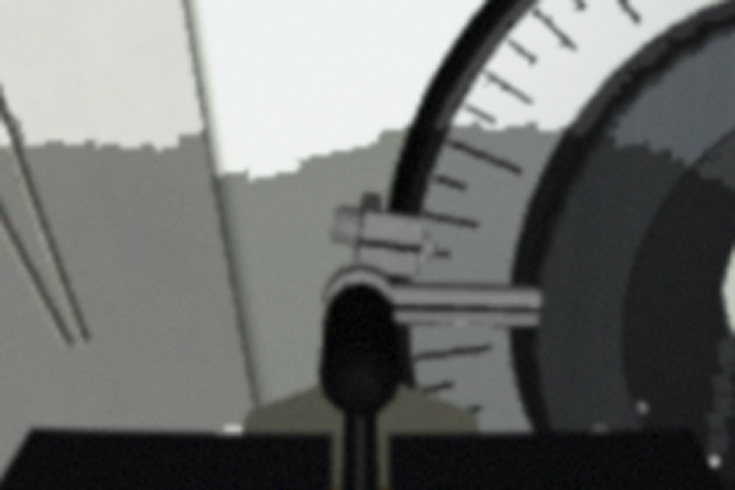

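The close view shows the clip line from (358,240) to (425,250) and the lever line from (400,302) to (540,306) in crop pixels. I'll cast both onto their planes.

```bash
cat > m2.py <<'E'
from h import *
def load(n):
    d=np.load(n);return {x:d[x] for x in("K","tool_from_camera","frame")},{"tool_pos":d["pos"],"tcp_rot":d["rot"]}
def ang(c,o,uv,z,C=(544.3,-40.1)):
    p=onz(*wray(c,o,uv),z)[:2]-C;return np.rad2deg(np.arctan2(p[1],p[0]))%360,np.hypot(*p),p+C
E
python3 - <<'E'
from m2 import *
c,o=load("w8.npz")
for n,z,L in (("clip",70,[(358,240),(390,245),(425,250)]),("lever",76,[(400,302),(470,304),(540,306)])):
    for q in L:
        a,r,p=ang(c,o,(q[0]/3.5+220-.3,q[1]/3.5+130-.3),z);print(n,q,round(a,2),round(r,1),p.round(1))
E
```

```text
clip (358, 240) 159.54 89.5 [460.4  -8.8]
clip (390, 245) 159.58 83.9 [465.7 -10.8]
clip (425, 250) 159.58 77.7 [471.5 -13. ]
lever (400, 302) 165.27 81.4 [465.6 -19.4]
lever (470, 304) 165.1 69.3 [477.3 -22.3]
lever (540, 306) 164.88 57.1 [489.2 -25.2]
```

```bash
python3 - <<'E'
from arc import *
o=get_obs();C=np.array([544.3,-40.1]);v=o["tool_pos"][:2]-C
for d in (2,4.5,5.5):
    a=-np.deg2rad(d);Rm=np.array([[np.cos(a),-np.sin(a)],[np.sin(a),np.cos(a)]])
    rows([(*(C+Rm@v),o["tool_pos"][2],o["tcp_rot"][2]+a)])
E
```

```text
0.03 | 3 -0 -0
0.08 | 7 -1 -0
0.10 | 8 -1 -0
```

Request:
step_arm(
  increments="0 0 0.03 3 0 0 -1; 0 0 0.06 5 0 0 -1; 0 0 0.08 6.5 -0.5 0 -1; 0 0 0.08 6.5 -0.5 0 -1; 0 0 0.08 6.5 -0.5 0 -1",
)

```text
time: 25.0
tool_pos: [456.3, -30.4, 90.4]
tcp_rot: [3.141, -0.0, 1.282]
contact_force: [-0.3, 0.1, -0.4]
grip_width: 0.4
```

```bash
python3 - <<'E'
from arc import *
o=get_obs();print(o["time"],o["tool_pos"],o["tcp_rot"],o["contact_force"])
c=capture("wrist");np.savez("w9.npz",**c,pos=o["tool_pos"],rot=o["tcp_rot"])
cv2.imwrite("pics/w9.png",cv2.resize(c["frame"][170:260,270:400],None,fx=6,fy=6,interpolation=cv2.INTER_CUBIC)[:,:,::-1])
E
```

```text
25.0 [456.32191797 -30.37866073  90.39815872] [ 3.14144678e+00 -5.47091207e-05  1.28196266e+00] [-0.33430135  0.12348359 -0.38875264]
```

View pics/w9.png

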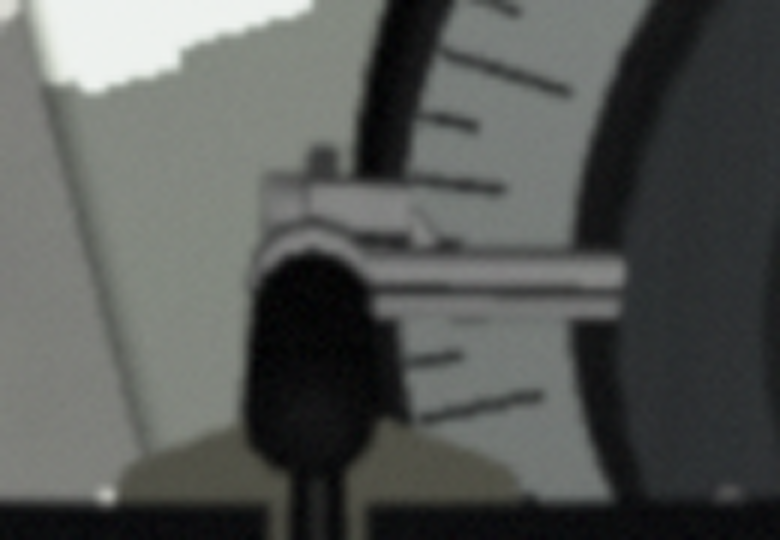

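```bash
python3 - <<'E'
from m2 import *
c,o=load("w9.npz")
for n,z,L in (("clip",70,[(365,238),(410,243)]),("lever",76,[(380,290),(500,292),(615,293)])):
    for q in L:
        a,r,p=ang(c,o,(q[0]/6+270-.42,q[1]/6+170-.42),z);print(n,q,round(a,2),round(r,1),p.round(1))
E
```

```text
clip (365, 238) 159.74 83.0 [466.4 -11.3]
clip (410, 243) 159.92 78.4 [470.7 -13.2]
lever (380, 290) 162.12 81.5 [466.7 -15.1]
lever (500, 292) 162.1 69.5 [478.2 -18.8]
lever (615, 293) 162.0 57.8 [489.3 -22.2]
```

Request:
step_arm(
  increments="0 0 0.02 1.5 0 0 -1; 0 0 0.03 2.7 -0.2 0 -1; 0 0 0.03 2.7 -0.2 0 -1; 0 0 0.03 2.7 -0.2 0 -1",
)

```text
time: 25.55
tool_pos: [456.8, -27.7, 90.4]
tcp_rot: [3.142, 0.0, 1.252]
contact_force: [-0.3, 0.5, 0.0]
grip_width: 0.6
```

```bash
python3 - <<'E'
from arc import *
o=get_obs();print(o["time"],o["tool_pos"],o["tcp_rot"],o["contact_force"])
c=capture("wrist");np.savez("w10.npz",**c,pos=o["tool_pos"],rot=o["tcp_rot"])
cv2.imwrite("pics/w10.png",cv2.resize(c["frame"][170:260,270:400],None,fx=6,fy=6,interpolation=cv2.INTER_CUBIC)[:,:,::-1])
E
```

```text
25.55 [456.82074967 -27.71965106  90.39322784] [3.14155019e+00 1.17830923e-05 1.25187975e+00] [-0.26858316  0.52566653  0.01163795]
```

View pics/w10.png

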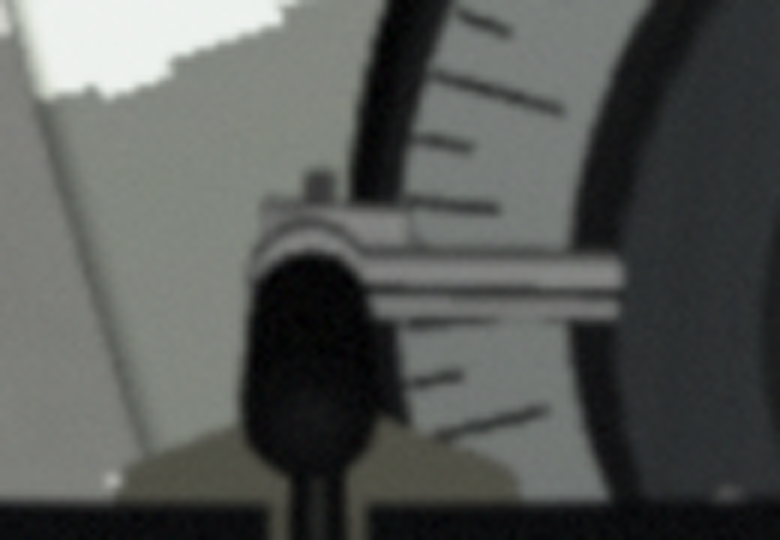

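```bash
python3 - <<'E'
from m2 import *
c,o=load("w10.npz")
for n,z,L in (("lever",76,[(380,290),(500,291),(615,293)]),("tickA (z66)",66,[(415,200),(498,210)]),):
    for q in L:
        a,r,p=ang(c,o,(q[0]/6+270-.42,q[1]/6+170-.42),z);print(n,q,round(a,2),round(r,1),p.round(1))
c,o=load("w9.npz")
for q in [(415,180),(505,189)]:
    print("tickA w9",ang(c,o,(q[0]/6+270-.42,q[1]/6+170-.42),66)[:2])
q=(460,246);print("tickB w9",ang(c,o,(q[0]/6+270-.42,q[1]/6+170-.42),66)[:2])
c,o=load("w8.npz")
for q in [(425,215),(475,224)]: print("tickA w8",ang(c,o,(q[0]/3.5+220-.3,q[1]/3.5+130-.3),66)[:2])
E
```

```text
lever (380, 290) 160.36 81.4 [467.7 -12.8]
lever (500, 291) 160.24 69.3 [479.  -16.7]
lever (615, 293) 160.22 57.7 [490.  -20.6]
tickA (z66) (415, 200) 155.64 77.9 [473.4  -8. ]
tickA (z66) (498, 210) 155.78 69.1 [481.3 -11.7]
tickA w9 (np.float64(155.83444421304216), np.float64(78.28649772848128))
tickA w9 (np.float64(155.60464610078137), np.float64(68.84854685778427))
tickB w9 (np.float64(160.95773780873034), np.float64(72.83178324376334))
tickA w8 (np.float64(155.76032093146972), np.float64(78.47219922446004))
tickA w8 (np.float64(155.49998991979118), np.float64(69.39158426843932))
```

Request:
step_arm(
  increments="0 0 0.01 0.7 0 0 -1; 0 0 0.01 0.7 0 0 -1; 0 0 0.01 0.7 0 0 -1",
)

```text
time: 25.98
tool_pos: [457.0, -27.1, 90.4]
tcp_rot: [-3.142, 0.0, 1.242]
contact_force: [-0.5, -0.3, -0.1]
grip_width: -0.0
```

Request:
step_arm(
  increments="0 0 0 -5 0 0 -1; 0 0 0 -15 0 0 -1; 0 0 0 -35 0 -15 -1; 0 0 0 -60 0 -40 -1; 0 0 0 -65 0 -50 -1; 0 0 0 -65 0 -50 -1; 0 0 0 -65 0 -50 -1",
)

```text
time: 26.85
tool_pos: [435.7, -88.0, 139.7]
tcp_rot: [-3.14, -0.0, 1.242]
contact_force: [-0.4, -0.2, -0.6]
grip_width: 0.9
```

```bash
python3 - <<'E'
from arc import *
o=get_obs();print(o["time"],o["tool_pos"],o["tcp_rot"],o["contact_force"])
c=capture("wrist");np.savez("w11.npz",**c,pos=o["tool_pos"],rot=o["tcp_rot"])
p=wproj(c,o,[470,-13,70]);print(p)
x,y=int(p[0])-55,int(p[1])-50;print(x,y)
cv2.imwrite("pics/w11.png",cv2.resize(c["frame"][y:y+90,x:x+130],None,fx=6,fy=6,interpolation=cv2.INTER_CUBIC)[:,:,::-1])
E
```

```text
26.85 [435.678007   -88.01320683 139.69792647] [-3.14036219e+00 -1.84233652e-04  1.24209816e+00] [-0.35710762 -0.23642199 -0.63233072]
[334.7121498  108.68566352]
279 58
```

View pics/w11.png

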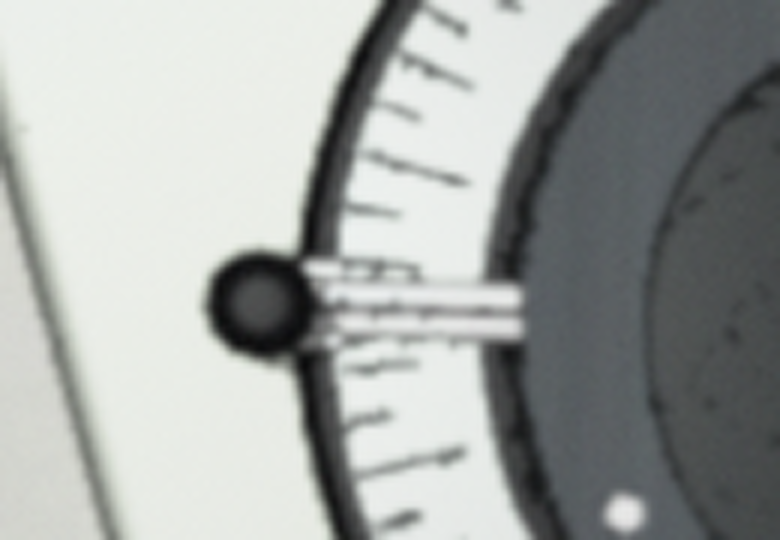

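Here the view is nearly vertical, with the clip showing on both sides of the lever. I'll take edge angles from angular profiles.

```bash
python3 - <<'E'
from m2 import *
c,o=load("w11.npz");g=cv2.cvtColor(c["frame"],cv2.COLOR_RGB2GRAY).astype(np.float32);C=(544.3,-40.1)
for r,z in ((58,76),(62,76),(70,76),(82,70),(80,70)):
    A=np.arange(150,170,.5)
    uv=np.array([wproj(c,o,[C[0]+r*np.cos(np.deg2rad(a)),C[1]+r*np.sin(np.deg2rad(a)),z]) for a in A],np.float32)
    v=cv2.remap(g,uv[:,0].reshape(1,-1),uv[:,1].reshape(1,-1),cv2.INTER_CUBIC)[0];print(r,z,v.astype(int).tolist())
f=c["frame"][85:130,305:375];f=cv2.resize(f,None,fx=11,fy=11,interpolation=cv2.INTER_CUBIC);cv2.imwrite("pics/w11b.png",np.clip((f[:,:,::-1].astype(float)-60)*1.3,0,255).astype(np.uint8))
E
```

```text
58 76 [39, 42, 44, 47, 50, 50, 48, 46, 48, 51, 49, 51, 73, 113, 156, 193, 208, 207, 179, 147, 135, 160, 197, 206, 202, 174, 135, 86, 46, 32, 29, 31, 36, 42, 46, 46, 47, 48, 46, 43]
62 76 [145, 145, 143, 140, 137, 133, 133, 139, 142, 141, 140, 136, 132, 146, 178, 210, 230, 229, 208, 156, 131, 161, 212, 225, 213, 182, 150, 132, 126, 127, 125, 123, 128, 138, 140, 137, 136, 136, 143, 152]
70 76 [237, 237, 236, 236, 237, 236, 237, 237, 236, 237, 233, 206, 175, 161, 154, 182, 217, 234, 222, 190, 162, 182, 213, 228, 209, 175, 168, 210, 228, 225, 203, 195, 214, 233, 235, 236, 236, 236, 235, 236]
82 70 [48, 48, 48, 51, 54, 52, 51, 50, 48, 47, 49, 78, 154, 211, 207, 149, 130, 102, 63, 39, 30, 41, 58, 70, 78, 96, 109, 86, 46, 29, 38, 46, 47, 44, 43, 44, 41, 42, 44, 46]
80 70 [126, 113, 104, 113, 119, 124, 124, 116, 107, 102, 101, 123, 178, 225, 221, 188, 192, 210, 206, 164, 107, 102, 125, 129, 132, 168, 193, 159, 112, 106, 119, 119, 117, 118, 105, 94, 97, 102, 98, 97]
```

View pics/w11b.png

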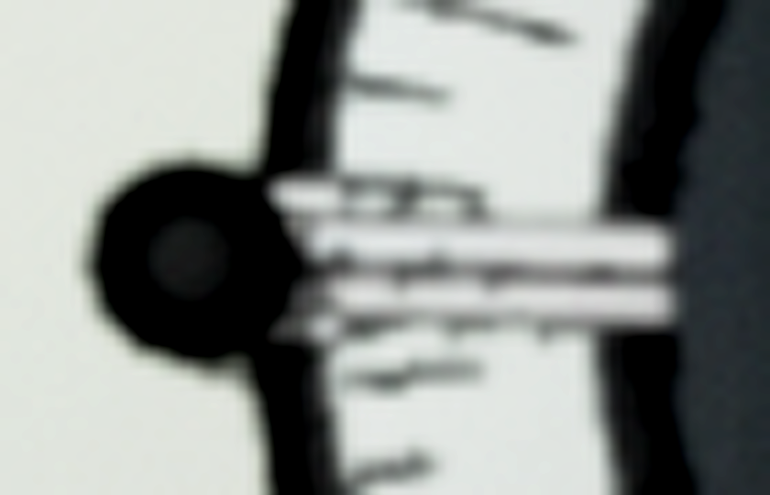

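The lever line is at 159.95° (edge midpoint 159.9°). The clip edges are centred at 159.7°, and the direct clip-line reading was 159.6–159.9°. The difference is about 0.004 rad, so the lever is set. Now I'll clear the arm and check the cover, rocker and bystanders.

Request:
step_arm(
  increments="0 0 0 -10 20 -20 -1; 0 0 0 -30 60 -40 -1; 0 0 0 -60 100 -60 -1; 0 0 0 -100 140 -80 -1; 0 0 0 -140 160 -80 -1; 0 0 0 -160 160 -80 -1; 0 0 0 -160 160 -80 -1; 0 0 0 -160 160 -80 -1",
)

```text
time: 27.9
tool_pos: [535.6, -290.1, 220.1]
tcp_rot: [-3.141, -0.001, 1.243]
contact_force: [-0.1, 1.1, -0.1]
grip_width: 0.6
```

```bash
python3 - <<'E'
from arc import *
o=get_obs();print(o["time"],o["tool_pos"],o["contact_force"])
t=capture("top");s=capture("scene");np.savez("t9.npz",**t);np.savez("s99.npz",**s)
f=t["frame"][130:300,230:450];cv2.imwrite("pics/t9.png",cv2.resize(f,None,fx=3.5,fy=3.5,interpolation=cv2.INTER_CUBIC)[:,:,::-1])
f=s["frame"][160:310,220:440];cv2.imwrite("pics/s99.png",cv2.resize(f,None,fx=3.5,fy=3.5,interpolation=cv2.INTER_CUBIC)[:,:,::-1])
p=np.deg2rad(-31.3);K=[566.4+98.2*np.cos(p),56.4+98.2*np.sin(p),113]
print((proj(t,K)-[230,130])*3.5,(proj(s,K)-[220,160])*3.5)
E
```

```text
27.9 [ 535.61521089 -290.10233836  220.12776778] [-0.10143573  1.14915423 -0.09054046]
[304.91386025  71.10875518] [210.76404747  63.32665804]
```

View pics/t9.png

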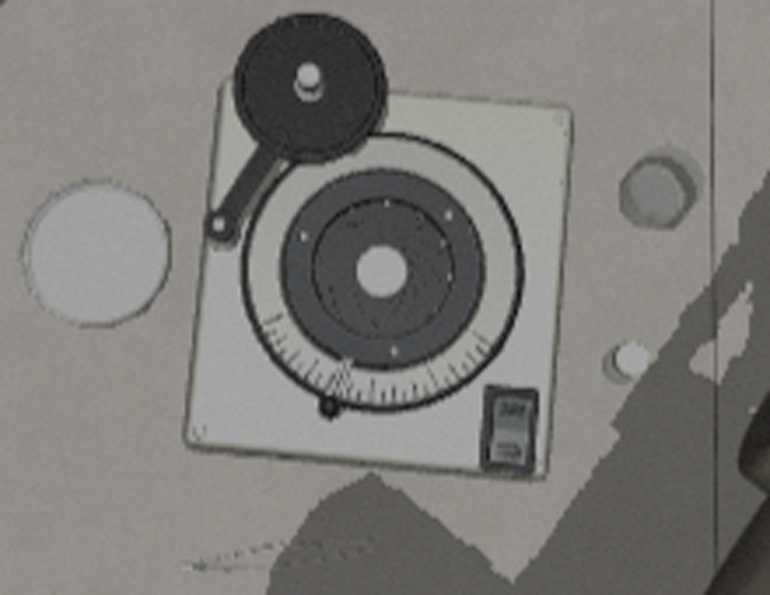

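View pics/s99.png

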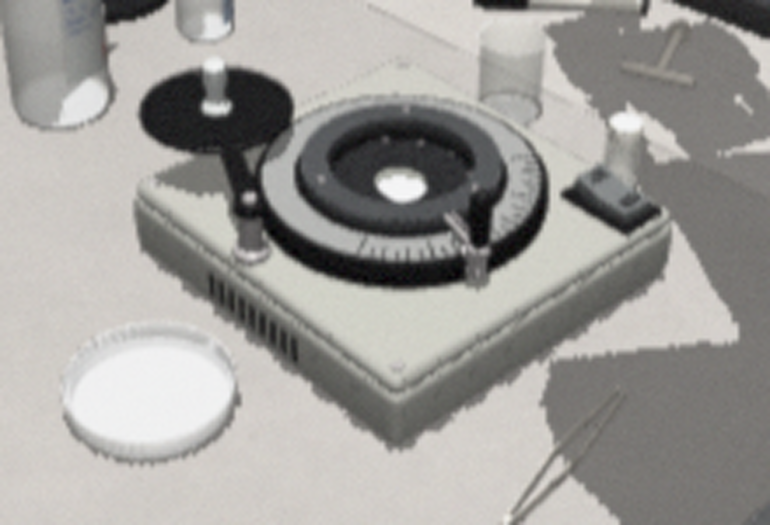

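All states hold: the cover knob matches the stop position in both views, allowing for the same camera offset as before. The rocker is tipped, the lever is over the clip and the bystanders haven't moved. Handing in.

```bash
python3 - <<'E'
from plant import close_job
print(close_job())
E
```

```text
the job is handed in; nothing more can be done
None
```

The light base is ready and the job is handed in; it took about 28 s of the 61 s allowed. I did the cover, then the rocker, then the lever, pushing only with closed fingers.

- **Dust cover:** it is at its stop. The fingers stalled as the force rose to about 17 N. Afterwards the knob was within about 1 mm of the predicted stop position in the top and scene views.
- **Lamp rocker:** I pressed the raised end until it stalled at 27 N. The pictures show it tipped, with the back end now raised.
- **Iris lever:** the lever line reads 159.95° and the index clip is centred at about 159.7°, a difference of about 0.004 rad. Separate readings of the clip ranged from 159.6° to 159.9°.
- **Surroundings:** the petri dish and vial matched their starting pixels. The beaker and tweezers looked unmoved, but I did not measure them. I never touched the clip.

**First push missed:** my first push on the cover passed over the knob without moving it. The fingertips stand only about 2 mm ahead of the TCP, not the stated 22 mm. I measured this in the scene and wrist images and lowered the tool before pushing again.

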